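Hold a sweet box in the banding gauge and lock the stop

ROBOT

A 6-joint arm with a two-finger parallel gripper is mounted at the origin on the work surface. World frame = base frame: x ahead of the robot, y to its left, z up, the work surface at z = 0. Lengths are in m, angles in rad, forces in N, time in s.
With the tool pointing down it reaches from about 0.4 to 0.825 m from the base axis. Payload 7 kg.
Tool frame: the origin (TCP) lies on the mounting face of the last link; the fingertips stand 173 mm ahead of it and the grasp point (between the pads) lies 155 mm ahead of it; z points along the fingers, y is the line along which they close (so a half turn about z gives the same grasp; the last joint's range is limited). The gripper opens to 85 mm and grips with 20 to 120 N. Pads are 22 mm wide; open, the fingers measure 114 mm over their backs; the gripper's body (76 mm by 85 mm) begins 54 mm behind the grasp point. The pads swing forward as they close: fully open they stand 13 mm farther back than shut.
Start: joints at [1.414, 0.359, 0.012, 0, -1.224, -0.288], TCP at [0.29, 0.609, 0.405] pointing down, gripper open.
Joint ranges: [-3.07, 3.07], [-1.43, 2.12], [-1.02, 1.25], [-3.03, 1.67], [-3.05, -0], [-3.03, 3.03]. Speed limits (rad/s): [2.39, 2.39, 3.01, 3.14, 3.14, 3.14].

INTERFACE

Orientations are given as a unit quaternion [w, x, y, z].
In Python, from plant import ctrl, optics, order gives the robot as it stands.
- The arm moves only by the tool carry_out, never from a script. Its arguments are lists of equal length, an entry for each row: "delta_pos": the shift along the world's x, y, z in mm, a list of three; "turn": the turn, a rotation vector about the world's x, y, z in degrees, a list of three; "hand": the closure, from -1 (fully open) to 1 (shut), so that 0 is half open. A call has 1 to 20 rows; each row shifts and turns the commanded pose from where the row before left it; what a row does not reach is not made up. A row lasts 1/12 s, in which the tool goes at most 41.7 mm and 7.16 degrees, less where a joint would pass 70% of its speed; a pose out of reach is approached as far as the arm can. A call is refused whole if a number of a shift passes 41.7 or a number of a turn 7.16, either way. A call with a gripper value outside its range is refused whole. The fingers move at their own pace and stop on an object; "grip_force" is the grip in N (left out, the last holds). Time passes only in rows, so rows that do not move let the fingers close. It gives the time, the measured TCP pose, the force, the opening and the grip force at its end, in the units of the state.
- ctrl.observe(): the state, without advancing time (a new reading comes with each control period).
- optics.camera(name): name is "scene" or "top" or "wrist"; returns a dict with "frame" (400x640x3 uint8, blue, green, red), "mtx" (3x3 intrinsics, pixels), "dist_coeffs" ([k1, k2, p1, p2, k3] as OpenCV has them; the pictures are not rectified), "R" (3x3) and "t" (3): a world point X has camera coordinates R X + t. Camera axes: x right, y down, z forward; pixel columns grow to the right and rows downward; lengths in m; the calibration is good to about 2 mm. A picture is of the moment at which its call begins. There is no depth.
- order.sign_off(): hands the job in; it is judged then, once.
The state is a dict: "clock": time; "q": joint angles; "joint_vel": joint speeds; "joint_torque": joint torques, N m; "eef_pos": TCP position; "tool_rot": TCP orientation; "contact_force": force on the tool from outside, world axes, zero at the start; "ft_torque": the same for the moment, N m; "finger_gap": finger opening in m; "grasp_force": force on a finger pad.
Only numpy, scipy, OpenCV 4.12 (cv2) and the standard library are available. Lean on these libraries where they do the work, as an engineer would, in place of code of your own. Each camera call takes 0.05 s, during which the arm holds its last target. There are 200 camera calls.

TASK

Slide the gauge's stop along its rail until its blade holds the sweet box lying in the gauge square and snug against the end fence. Then, with the stop still there, turn the black clamp knob clockwise all the way to lock it, and let go. Leave the jar, the bowl and the spare box where they are.

Things in the scene. Friction and masses are not known exactly. Their poses are not given: they have to be found in the camera images.
- gauge: The box gauge, a fixed aluminium fixture: bed plate 230 (x) x 420 (y) x 8 mm. Origin: centre of its underside; z up, +y along the rail to the end fence, +x away from the robot. Steel rail 30 wide, top at 28 mm, along y at x = -70 mm. End fence: upright plate x = -45 to 105 mm, top at 63 mm. Low lip along the far edge (inner face x = 105 mm, top at 26 mm). Heights above the counter.
- fence_face (a point): Point on the end fence's inner face (the face the box must rest against), 33 mm above the counter; axes as the gauge's: the face is the plane y = 0 of this frame, the box lies on its -y side.
- stop (a joint): Place of the stop on the rail, m: 0 farthest from the fence, growing towards it (gauge +y), to 0.21. Slides with 1.5 N drag while unclamped. The stop: a grey 60 x 60 mm saddle on the rail, on it a pad tilted 28 degrees towards the robot that carries the clamp knob, and an aluminium cross blade 8 mm thick, 135 mm long, top 61 mm above the counter, reaching across the bed.
- stop_face (a point): Point on the blade's pushing face (the face looking to the fence), 33 mm above the counter; axes as the gauge's: the face is the plane y = 0 of this frame. Moves with the stop; the knob's axis lies 30 mm to its -y side.
- knob_grip (a point): Grip point of the clamp knob: on its axis, at the middle of its black bar, 27 mm out from the tilted pad, 87 mm above the counter. Bar 46 mm long (x of this frame), 14 mm thick (y: close the fingers along y), 26 mm tall (z). z is the knob's axis, out of the pad: up, leaning 28 degrees to the robot (gauge -x); approach along -z. The frame turns with the knob.
- knob (a joint): Angle of the clamp knob, rad: 0 loose, 1.4 fully tight (end of travel); grows clockwise as seen looking down on the knob. Bites from about 0.7. Turning takes up to 0.2 N m: grip with 40 N or more. At 0 the bar lies 37 degrees anticlockwise of the pad's line of slope, at 1.4 it lies 43 degrees clockwise of it: one grasp is enough.
- carton: The closed white sweet box with a yellow band, lying loose on the bed between blade and fence: 110 (x) x 150 (y) x 50 mm high, about 0.35 kg. Origin: centre of its underside, z up. Set down a little askew and short of the fence.
- jar: Bystander: amber glass jar with steel cap, 72 mm across, 100 mm high; origin at the centre of its underside.
- bowl: Bystander: open steel bowl, 100 mm across, 45 mm high; origin at the centre of its underside.
- spare_carton: Bystander: smaller square white box with a yellow band, 90 x 90 x 60 mm, lying on the counter off the gauge; origin at the centre of its underside.
Not all that is in view belongs to the job. What is shaped like the carton but green or purple is not meant.

How it is judged:
By the outcome, as a careful person would: the job done as asked, in the order asked, and still so for the second after the job is handed in, with the robot touching nothing.
It also fails if it takes over 35 s, if anything falls off the work surface, if the arm or the gripper's body presses on something with over 40 N, if the wrist force passes 120 N, or if a joint passes its speed limit or range.

## Working session

There is one attempt and no reset: what is moved stays moved. The work goes in short steps, Python scripts to look and compute and a tool call to move; the robot and the scene stay as the last step left them, time stands still between calls to the robot, and variables do not carry over. Pictures are saved under pics/ and viewed, at most 10 in all, crops included, and the job is handed in when it is done.

Besides the shell and the picture viewer there is one more tool, called after ">>>" by a JSON object that holds its "fn" and its "kwargs". carry_out: Moves the arm, as the interface text tells. Its arguments: {"type":"object","properties":{"delta_pos":{"type":"array","items":{"type":"array","items":{"type":"number"}}},"turn":{"type":"array","items":{"type":"array","items":{"type":"number"}}},"hand":{"type":"array","items":{"type":"number"}},"grip_force":{"type":"number"}},"required":["delta_pos","turn","hand"]}

```bash
mkdir -p pics; ls
cat > h.py <<'E'
import numpy as np, cv2
from plant import ctrl, optics, order
def cam(n):
    c=optics.camera(n)
    for k in('mtx','dist_coeffs','R','t'): c[k]=np.array(c[k],float)
    return c
def ray(c,uv,z):
    p=cv2.undistortPoints(np.array(uv,float).reshape(-1,1,2),c['mtx'],c['dist_coeffs']).reshape(-1,2)
    d=np.c_[p,np.ones(len(p))]@c['R']; o=-c['R'].T@c['t'].ravel()
    return o+d*((z-o[2])/d[:,2])[:,None]
def proj(c,X):
    return cv2.projectPoints(np.array(X,float).reshape(-1,1,3),cv2.Rodrigues(c['R'])[0],c['t'],c['mtx'],c['dist_coeffs'])[0].reshape(-1,2)
E
python3 - <<'E'
from h import *
import pickle
for n in('scene','top'):
    c=cam(n); cv2.imwrite(f'pics/{n}0.png',c['frame']); pickle.dump(c,open(n+'0.pkl','wb'))
    print(n,-c['R'].T@c['t'].ravel(),c['R'][2])
print(ctrl.observe())
E
```

```text
pics
scene [1.2907264  0.06586476 1.10333377] [-0.59480118 -0.0489071  -0.80238373]
top [0.29767596 0.00884581 1.31716898] [ 0.17889695  0.02293996 -0.98360035]
{'clock': 0.1, 'q': array([ 1.41406358e+00,  3.59309823e-01,  1.11479026e-02, -3.52650328e-04,
       -1.22413198e+00, -2.88108567e-01]), 'joint_vel': array([ 0.00100967, -0.00157512,  0.00164163,  0.00115015, -0.00037411,
        0.00055655]), 'joint_torque': array([-1.91485713e-03, -5.84765804e+01,  2.94110173e+01,  6.95464700e+00,
       -3.11257325e-03,  1.75388749e-05]), 'eef_pos': array([0.29037521, 0.60914309, 0.40385163]), 'tool_rot': array([ 7.58055505e-04,  9.75352800e-01, -2.20649784e-01, -1.16282403e-04]), 'contact_force': array([-0.14421938, -0.35088896,  0.3149974 ]), 'ft_torque': array([-0.00604756, -0.03195015,  0.00792362]), 'grasp_force': 0.0, 'finger_gap': 0.08553079854391236}
```

View pics/top0.png

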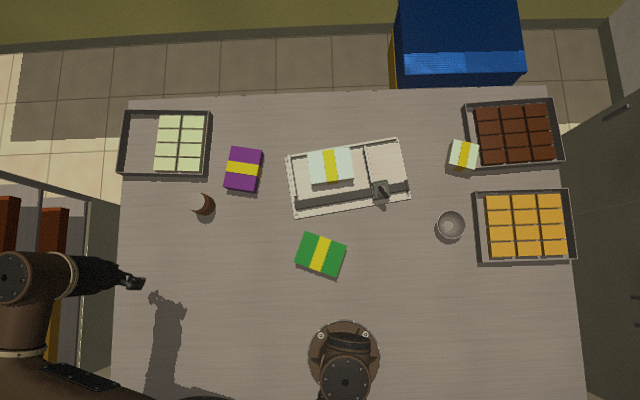

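View pics/scene0.png

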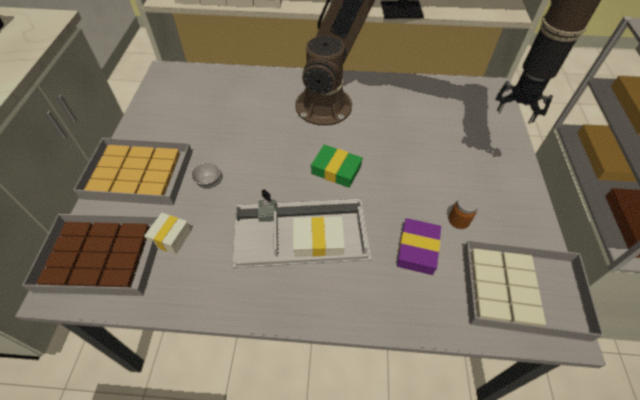

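The top view shows the gauge around (348,178), with its fence on the left (+y). White, yellow-banded boxes are at (330,165), which is inside the gauge and so is the carton, and at (463,153), a smaller one on the counter, which is the spare. The green (320,255) and purple (243,168) boxes are decoys. The stop with the black knob is at (380,190) in top and (267,205) in scene. Next I'll enlarge both views to confirm.

Run:
```python
import pickle,cv2,numpy as np
t=pickle.load(open('top0.pkl','rb'))['frame'][130:225,280:420]
s=pickle.load(open('scene0.pkl','rb'))['frame'][185:275,225:375]
a=cv2.resize(t,(560*5//6*6//5,380),interpolation=cv2.INTER_CUBIC)
a=cv2.resize(t,None,fx=4,fy=3.0*4/3,interpolation=cv2.INTER_CUBIC)
b=cv2.resize(s,None,fx=4,fy=4,interpolation=cv2.INTER_CUBIC)
cv2.imwrite('pics/c1.png',cv2.resize(t,None,fx=5.6,fy=5.6,interpolation=cv2.INTER_CUBIC))
cv2.imwrite('pics/c2.png',cv2.resize(s,None,fx=5.2,fy=5.2,interpolation=cv2.INTER_CUBIC))
```

```text
(no output)
```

View pics/c1.png

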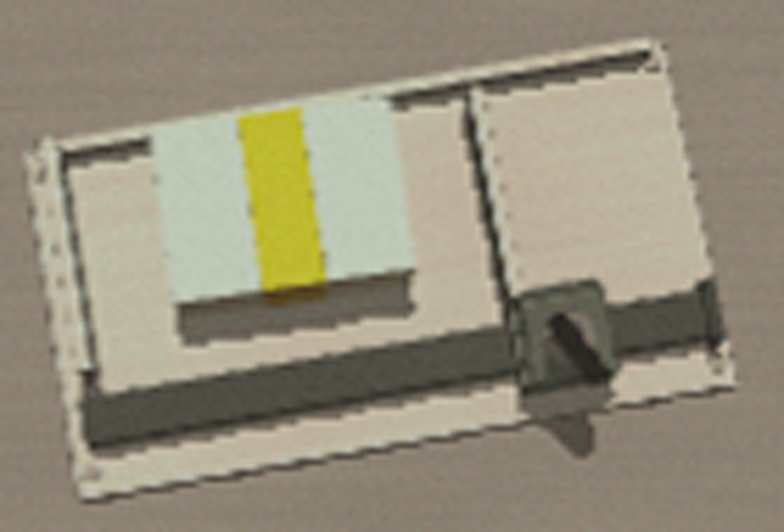

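View pics/c2.png

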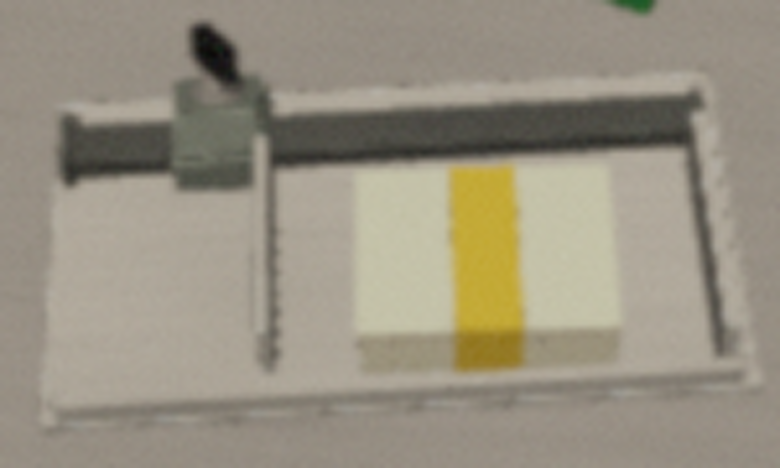

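The crops confirm it: the carton is the white box inside the gauge. The bar runs from (555,318) to (610,378) in the top crop, and the blade's top edge from (478,92) to (515,290). Next I'll solve the gauge pose from its corners, then the stop and knob.

```bash
cat > m.py <<'E'
from h import *
import pickle
from scipy.optimize import least_squares
T=pickle.load(open('top0.pkl','rb'));S=pickle.load(open('scene0.pkl','rb'))
tp=lambda *p:np.array(p)/5.6+[280,130]-.41
sp=lambda *p:np.array(p)/5.2+[225,185]-.40
G=lambda v,P:np.c_[np.array(P)[:,:2]@np.array([[np.cos(v[2]),np.sin(v[2])],[-np.sin(v[2]),np.cos(v[2])]])+v[:2],np.array(P)[:,2]]
# gauge points: near corners (z~4), far corners lip/fence, rail ends
tP=[(-.115,.21,.004),(-.115,-.21,.004)]; tU=tp((82,499),(732,387))
sP=[(-.115,-.21,.008),(-.115,.21,.008),(.115,-.21,.002),(.115,.21,.002)]; sU=sp((62,105),(705,72),(43,425),(760,384))
f=lambda v:np.r_[(proj(T,G(v,tP))-tU).ravel(),(proj(S,G(v,sP))-sU).ravel()]
r=least_squares(f,[.6,0,.1]);v=r.x
print('gauge',v[:2],np.degrees(v[2]),'res px',np.round(r.fun.reshape(-1,2),1).tolist())
inv=lambda X:np.c_[(X[:,:2]-v[:2])@np.array([[np.cos(v[2]),-np.sin(v[2])],[np.sin(v[2]),np.cos(v[2])]]),X[:,2]]
print('blade top T',inv(ray(T,tp((478,92),(517,290)),.061)).round(4).tolist())
print('blade top S',inv(ray(S,sp((262,140),(268,345)),.061)).round(4).tolist())
print('carton T',inv(ray(T,tp((152,130),(388,98),(413,268),(176,303)),.058)).round(4).tolist())
print('carton S',inv(ray(S,sp((355,168),(607,165),(620,328),(354,332)),.058)).round(4).tolist())
def tri(a,b):
    o1=-T['R'].T@T['t'].ravel();o2=-S['R'].T@S['t'].ravel()
    d1=ray(T,a,0)[0]-o1;d2=ray(S,b,0)[0]-o2
    k=np.linalg.lstsq(np.c_[d1,-d2],o2-o1,rcond=None)[0]
    p,q=o1+k[0]*d1,o2+k[1]*d2
    return (p+q)/2,np.linalg.norm(p-q)
for n,a,b in(('mid',(583,350),(213,55)),('up',(556,318),(235,80)),('low',(610,378),(193,30))):
    p,e=tri(tp(a),sp(b));print(n,p.round(4),'miss',round(e,4),'gauge',inv(p[None]).round(4))
E
python3 m.py
```

```text
gauge [ 0.61019525 -0.03288447] 8.250205677571236 res px [[-0.6, 0.2], [0.7, -0.2], [-0.4, -0.7], [0.8, -0.9], [-0.3, 0.7], [0.1, 0.6]]
blade top T [[0.0859, -0.0789, 0.061], [-0.0419, -0.0787, 0.061]]
blade top S [[-0.0393, -0.0767, 0.061], [0.1016, -0.0742, 0.061]]
carton T [[0.0985, 0.1244, 0.058], [0.0928, -0.0236, 0.058], [-0.0167, -0.0192, 0.058], [-0.0129, 0.1275, 0.058]]
carton S [[-0.0173, -0.0214, 0.058], [-0.0097, 0.1296, 0.058], [0.1018, 0.1253, 0.058], [0.0947, -0.0256, 0.058]]
mid [ 0.5371 -0.1505  0.0829] miss 0.003 gauge [[-0.0892 -0.1059  0.0829]]
up [ 0.5565 -0.1346  0.0852] miss 0.0043 gauge [[-0.0677 -0.0929  0.0852]]
low [ 0.5196 -0.1655  0.0836] miss 0.003 gauge [[-0.1087 -0.1183  0.0836]]
```

```bash
cat > goal.py <<'E'
from h import *
from scipy.spatial.transform import Rotation as Ro
def goal(g,yaw,knob=0.):
    c,s=np.cos(yaw),np.sin(yaw);t=np.radians(28)
    W=np.array([[c,-s,0],[s,c,0],[0,0,1]])
    a=W@[-np.sin(t),0,np.cos(t)];d=W@[-np.cos(t),0,-np.sin(t)];e=np.cross(a,d)
    p=np.radians(37)-knob;x=np.cos(p)*d+np.sin(p)*e
    return a,Ro.from_matrix(np.c_[x,np.cross(-a,x),-a])
def cur():
    o=ctrl.observe();q=o['tool_rot'];return o,Ro.from_quat([q[1],q[2],q[3],q[0]])
E
python3 - <<'E'
from goal import *
a,R=goal(None,np.radians(8.25));o,C=cur()
p=np.array([.538,-.149,.087])
print('axis',a,'pre',p+.235*a,'grasp',p+.155*a)
print((p+.235*a-o['eef_pos'])*1000,np.degrees((R*C.inv()).as_rotvec()))
E
```

```text
axis [-0.46461318 -0.06736571  0.88294759] pre [ 0.4288159  -0.16483094  0.29449268] grasp [ 0.46598496 -0.15944168  0.22385688]
[ 138.44068766 -773.97402732 -109.3589495 ] [  29.08472643  -14.98276125 -106.78028092]
```

>>> {"fn": "carry_out", "kwargs": {"delta_pos": [[12,-27.64,0],[12,-27.64,0],[12,-27.64,0],[12,-27.64,0],[12,-27.64,0],[12,-27.64,0],[12,-27.64,0],[12,-27.64,0],[12,-27.64,0],[12,-27.64,0],[12,-27.64,0],[12,-27.64,0],[12,-27.64,0],[12,-27.64,0],[-2.1,-27.64,-7],[-2.1,-27.64,-7],[-2.1,-27.64,-7],[-2.1,-27.64,-7],[-2.1,-27.64,-7],[-2.1,-27.64,-7]], "turn": [[1.039,-0.535,-3.814],[1.039,-0.535,-3.814],[1.039,-0.535,-3.814],[1.039,-0.535,-3.814],[1.039,-0.535,-3.814],[1.039,-0.535,-3.814],[1.039,-0.535,-3.814],[1.039,-0.535,-3.814],[1.039,-0.535,-3.814],[1.039,-0.535,-3.814],[1.039,-0.535,-3.814],[1.039,-0.535,-3.814],[1.039,-0.535,-3.814],[1.039,-0.535,-3.814],[1.039,-0.535,-3.814],[1.039,-0.535,-3.814],[1.039,-0.535,-3.814],[1.039,-0.535,-3.814],[1.039,-0.535,-3.814],[1.039,-0.535,-3.814]], "hand": [-1,-1,-1,-1,-1,-1,-1,-1,-1,-1,-1,-1,-1,-1,-1,-1,-1,-1,-1,-1]}}

```text
clock: 1.77
eef_pos: [0.4452, 0.055, 0.3623]
tool_rot: [0.182, -0.612, 0.768, -0.047]
contact_force: [1.1, -0.2, -0.6]
finger_gap: 0.0854
grasp_force: 0.0
```

>>> {"fn": "carry_out", "kwargs": {"delta_pos": [[-2.1,-27.64,-7],[-2.1,-27.64,-7],[-2.1,-27.64,-7],[-2.1,-27.64,-7],[-2.1,-27.64,-7],[-2.1,-27.64,-7],[-2.1,-27.64,-7],[-2.1,-27.64,-7],[0,0,0],[0,0,0]], "turn": [[1.039,-0.535,-3.814],[1.039,-0.535,-3.814],[1.039,-0.535,-3.814],[1.039,-0.535,-3.814],[1.039,-0.535,-3.814],[1.039,-0.535,-3.814],[1.039,-0.535,-3.814],[1.039,-0.535,-3.814],[0,0,0],[0,0,0]], "hand": [-1,-1,-1,-1,-1,-1,-1,-1,0,0]}}

```text
clock: 2.6
eef_pos: [0.4286, -0.166, 0.3061]
tool_rot: [0.234, -0.372, 0.896, -0.061]
contact_force: [-0.1, 0.9, -0.2]
finger_gap: 0.0638
grasp_force: 0.0
```

Run:
```python
from goal import *
import pickle
a,R=goal(None,np.radians(8.25));o,C=cur()
p=np.array([.538,-.149,.087])
print(o['clock'],o['eef_pos'],o['q'].round(3),o['finger_gap'],o['contact_force'])
print((p+.235*a-o['eef_pos'])*1000,np.degrees((R*C.inv()).as_rotvec()))
c=cam('wrist');pickle.dump(c,open('wrist1.pkl','wb'))
f=c['frame'].copy();cv2.imwrite('pics/w1.png',f)
print('expected knob px',proj(c,[p,p+.023*R.as_matrix()[:,0],p-.023*R.as_matrix()[:,0]]))
```

```text
2.6 [ 0.42860591 -0.16595946  0.30610426] [ 0.034 -0.015 -0.715 -0.13  -0.388 -0.71 ] 0.06378032815754486 [-0.12043124  0.86735908 -0.21291422]
[  0.20999318   1.12851975 -11.61158025] [ 0.03621993 -0.01697028  0.23025565]
expected knob px [[325.68129267 212.53047276]
 [325.83343955 179.68725422]
 [325.53328391 243.38601535]]
```

View pics/w1.png

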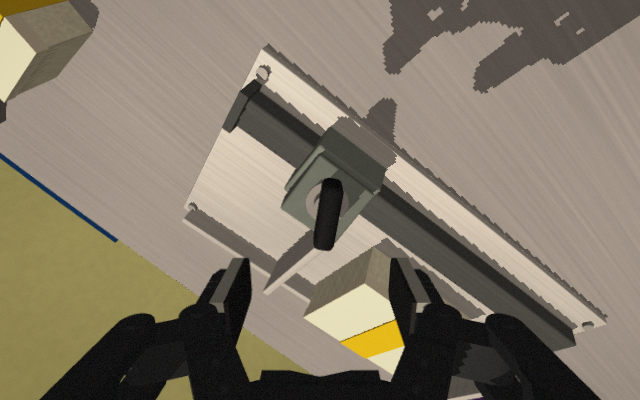

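The wrist view shows the bar from (331,180) to (324,249), centred at about (328,214) against the predicted (326,212). That's about 1.5 mm off, with roughly 6° of twist. I'll check the yaw with the gauge's long edge.

Run:
```python
from goal import *
import pickle
c=pickle.load(open('wrist1.pkl','rb'))
P=ray(c,[(268,45),(605,320),(185,218)],.008);print(P.round(4))
d=P[1]-P[0];print('len',np.linalg.norm(d),'yaw',np.degrees(np.arctan2(-d[0],d[1])),'w',np.linalg.norm(P[2]-P[0]))
f=c['frame'];m=((f.max(2)<45)*255).astype(np.uint8)[170:262,295:355]
n,l,s,ce=cv2.connectedComponentsWithStats(m);i=1+np.argmax(s[1:,4]);print(s[i],ce[i]+[295,170])
ct=cv2.findContours((l==i).astype(np.uint8),0,2)[0][0];print(cv2.minAreaRect(ct))
# knob axis plane through grip
a,R=goal(None,np.radians(8.25));p=np.array([.538,-.149,.087])
# intersect bar centre-line pixels with plane at bar top
o=-c['R'].T@c['t'].ravel()
vx,vy,x0,y0=cv2.fitLine(np.argwhere(l==i)[:,::-1].astype(np.float32),cv2.DIST_L2,0,.01,.01).ravel()
uv=[(x0+295+k*vx,y0+170+k*vy) for k in(-30,0,30)]
r=ray(c,uv,0)-o
X=[o+q*((p-o)@a)/(q@a) for q in r]
M=R.as_matrix();print((np.array(X)-p)@M*1000)
```

```text
[[ 0.5221 -0.2542  0.008 ]
 [ 0.4655  0.151   0.008 ]
 [ 0.7715 -0.2128  0.008 ]]
len 0.40913956328688533 yaw 7.947495198508523 w 0.2528360329439369
[  19    8   29   72 1494] [327.95314592 213.42436412]
((33.14189529418945, 43.601356506347656), (22.51059913635254, 71.84676361083984), 8.972626686096191)
[[-2.27442980e+01 -1.60468004e+00  1.17938644e-14]
 [-6.46758045e-01  1.55255087e+00  1.78897497e-14]
 [ 2.01990847e+01  4.53598532e+00 -1.23862414e-14]]
```

Run:
```python
from goal import *
a,R=goal(None,np.radians(8.2),np.radians(6.5));o,C=cur()
p=np.array([.538,-.149,.087])+.0015*R.as_matrix()[:,1]
print((p+.155*a-o['eef_pos'])*1000,np.degrees((R*C.inv()).as_rotvec()),R.as_matrix()[:,1])
```

```text
[ 36.28857965   6.97674127 -83.00364755] [ 3.07424033  0.45286027 -5.67640588] [-0.56644145  0.78890379 -0.23827483]
```

>>> {"fn": "carry_out", "kwargs": {"delta_pos": [[0,0,-5.8],[0,0,-5.8],[4.5,0.9,-8.9],[4.5,0.9,-8.9],[4.5,0.9,-8.9],[4.5,0.9,-8.9],[4.5,0.9,-8.9],[4.5,0.9,-8.9],[4.5,0.8,-8.9],[4.5,0.8,-8.9],[0,0,0],[0,0,0]], "turn": [[0.62,0.09,-1.14],[0.62,0.09,-1.14],[0.62,0.09,-1.14],[0.62,0.09,-1.14],[0.62,0.09,-1.14],[0,0,0],[0,0,0],[0,0,0],[0,0,0],[0,0,0],[0,0,0],[0,0,0]], "hand": [0,0,0,0,0,0,0,0,0,0,0,0]}}

```text
clock: 3.65
eef_pos: [0.4652, -0.1577, 0.2232]
tool_rot: [0.237, -0.322, 0.915, -0.046]
contact_force: [0.5, 0.0, 0.2]
finger_gap: 0.0428
grasp_force: 0.0
```

Run:
```python
from goal import *
import pickle
o,C=cur();print(o['eef_pos'],o['q'].round(2),o['finger_gap'],o['contact_force'],o['ft_torque'])
c=cam('wrist');cv2.imwrite('pics/w2.png',c['frame'])
```

```text
[ 0.46522227 -0.15766741  0.22315488] [ 0.04  0.19 -0.71 -0.25 -0.2  -0.7 ] 0.04283287178030168 [0.46413185 0.01132152 0.19446845] [-0.25709173  1.51564768 -0.02864704]
```

View pics/w2.png

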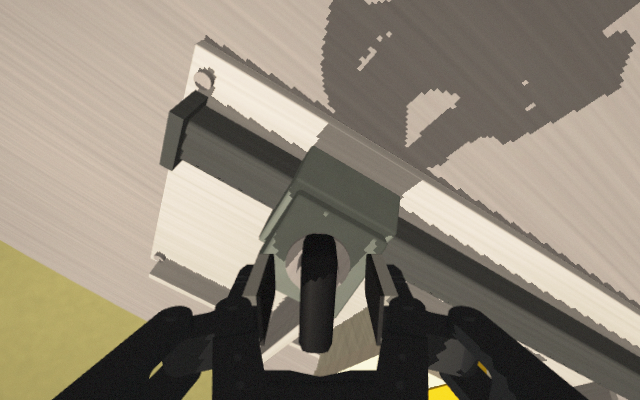

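The bar sits centred between the pads (318 against a pad mid of 320) and aligned, so the grasp is ready. q5 is only -0.2 from its limit, so before sliding I'll fit a small kinematic model to the states I've seen and predict the end of the slide.

```bash
cat > kin.py <<'E'
from goal import *
from scipy.optimize import least_squares
E3=lambda ax,t:Ro.from_rotvec(t*np.eye(3)[ax])
def fk(q,k):
    A,B,L1,L2,El,H,L3=k
    b=E3(2,q[0]);u=b*E3(1,q[1]);f=u*E3(1,-q[2]);w=f*E3(0,q[3]*k_s)*E3(1,-q[4])
    return b.apply([A,B,H])+u.apply([0,0,L1])+f.apply([L2,0,El])+w.apply([L3,0,0]), w.apply([1,0,0])
k_s=1
D=[([1.41406,.35931,.01115,-.0003,-1.22413,-.288],[.29038,.60914,.40385]),
   ([.034,-.015,-.715,-.13,-.388,-.71],[.42861,-.16596,.30610])]
o,C=cur();D.append((list(o['q']),list(o['eef_pos'])))
if __name__=='__main__':
    tz=C.as_matrix()[:,2]
    for k_s in(1,-1): print(k_s,fk(D[2][0],[0]*7)[1],tz)
    k_s=min((1,-1),key=lambda s:(globals().__setitem__('k_s',s),np.linalg.norm(fk(D[2][0],[0]*7)[1]-tz))[1])
    k0=np.array([0,-.19,.4,.45,0,.3,.1])
    r=least_squares(lambda k:np.r_[np.concatenate([fk(q,k)[0]-p for q,p in D])/.001,(k-k0)/.3],k0)
    k=r.x;print('k',k.round(3),'res',(r.fun[:9]).round(2))
    q=np.array(D[2][0][:5])
    for s in range(0,141,20):
        p=np.array(D[2][1])+s/1000*np.array([-.1426,.9898,0])
        q=least_squares(lambda q:np.r_[(fk(q,k)[0]-p),(fk(q,k)[1]-tz)],q,method='lm').x
        print(s,q.round(3))
E
python3 kin.py
```

```text
1 [ 0.46877794 -0.0308015  -0.88277885] [ 0.46487754  0.06775227 -0.88277885]
-1 [ 0.46487754  0.06775227 -0.88277885] [ 0.46487754  0.06775227 -0.88277885]
k [-0.119 -0.192  0.632  0.602 -0.062  0.357  0.282] res [ 0.15 -0.03  0.11 -0.13  2.27 -0.33  0.14 -2.12  0.22]
0 [ 0.046  0.183 -0.708 -0.237 -0.198]
20 [ 0.109  0.166 -0.73  -0.092 -0.186]
40 [ 0.174  0.15  -0.751  0.076 -0.181]
60 [ 0.242  0.135 -0.771  0.252 -0.184]
80 [ 0.312  0.12  -0.789  0.416 -0.195]
100 [ 0.384  0.107 -0.805  0.555 -0.213]
120 [ 0.457  0.096 -0.819  0.664 -0.236]
140 [ 0.531  0.086 -0.831  0.744 -0.264]
```

>>> {"fn": "carry_out", "kwargs": {"delta_pos": [[0,0,0],[0,0,0],[0,0,0],[0,0,0],[0,0,0],[0,0,0],[0,0,0],[0,0,0]], "turn": [[0,0,0],[0,0,0],[0,0,0],[0,0,0],[0,0,0],[0,0,0],[0,0,0],[0,0,0]], "hand": [1,1,1,1,1,1,1,1], "grip_force": 60}}

```text
clock: 4.37
eef_pos: [0.465, -0.1578, 0.2248]
tool_rot: [0.239, -0.322, 0.915, -0.047]
contact_force: [-3.2, -0.4, 6.0]
finger_gap: 0.0163
grasp_force: 58.7
```

>>> {"fn": "carry_out", "kwargs": {"delta_pos": [[-0.7,5,0],[-0.7,5,0],[-0.7,5,0],[-0.7,5,0],[-0.7,5,0],[-0.7,5,0],[-0.7,5,0],[-0.7,5,0]], "turn": [[0,0,0],[0,0,0],[0,0,0],[0,0,0],[0,0,0],[0,0,0],[0,0,0],[0,0,0]], "hand": [1,1,1,1,1,1,1,1]}}

```text
clock: 5.03
eef_pos: [0.4595, -0.119, 0.2249]
tool_rot: [0.239, -0.322, 0.915, -0.045]
contact_force: [-0.4, -2.3, 0.5]
finger_gap: 0.0157
grasp_force: 58.6
```

>>> {"fn": "carry_out", "kwargs": {"delta_pos": [[-0.7,5,0],[-0.7,5,0],[-0.7,5,0],[-0.7,5,0],[-0.7,5,0],[-0.7,5,0],[-0.7,5,0],[-0.7,5,0],[-0.7,5,0],[-0.7,5,0]], "turn": [[0,0,0],[0,0,0],[0,0,0],[0,0,0],[0,0,0],[0,0,0],[0,0,0],[0,0,0],[0,0,0],[0,0,0]], "hand": [1,1,1,1,1,1,1,1,1,1]}}

```text
clock: 5.87
eef_pos: [0.4569, -0.0854, 0.2269]
tool_rot: [0.234, -0.327, 0.915, -0.028]
contact_force: [19.8, -0.6, -38.8]
finger_gap: 0.0157
grasp_force: 59.1
```

Run:
```python
from goal import *
o,C=cur();print(o['eef_pos'],o['q'].round(2),o['contact_force'],o['ft_torque'])
c=cam('top');d=cam('scene')
import pickle;pickle.dump((c,d),open('mid.pkl','wb'))
a=cv2.resize(c['frame'][130:225,280:420],(560,380),interpolation=2);b=cv2.resize(d['frame'][185:275,225:375],(366,220),interpolation=2)
x=np.zeros((600,560,3),np.uint8);x[:380]=a;x[380:,:366]=b;cv2.imwrite('pics/m.png',x)
```

```text
[ 0.4568771  -0.08542379  0.22691883] [ 0.23  0.13 -0.94  0.19 -0.02 -1.31] [ 19.78880274  -0.55786524 -38.81965407] [-2.20127614  1.42943279 -0.92188922]
```

View pics/m.png

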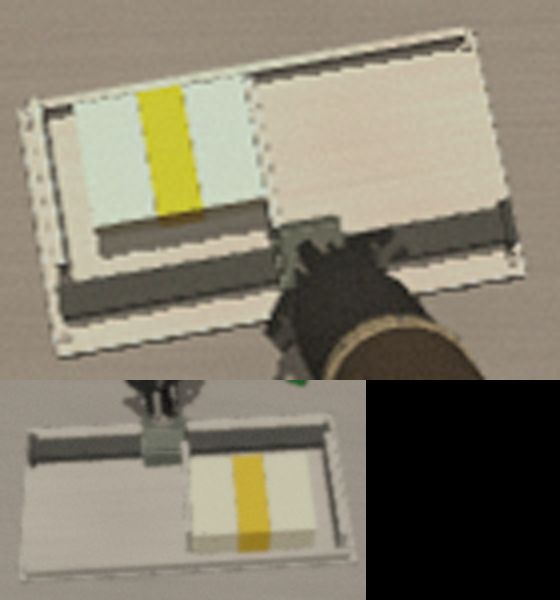

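The carton has moved with the blade and is about 10 mm from the fence, but the wrist ran into its singularity (q5 at -0.02) and the tool is pulling up on the knob. I'll ease back a little and re-read.

>>> {"fn": "carry_out", "kwargs": {"delta_pos": [[0.6,-4,0],[0.6,-4,0],[0.6,-4,0],[0.6,-4,0]], "turn": [[0,0,0],[0,0,0],[0,0,0],[0,0,0]], "hand": [1,1,1,1]}}

```text
clock: 6.3
eef_pos: [0.4587, -0.1012, 0.2273]
tool_rot: [0.234, -0.327, 0.915, -0.027]
contact_force: [4.4, 2.6, -16.8]
finger_gap: 0.0155
grasp_force: 59.1
```

Run:
```python
from goal import *
import kin; kin.k_s=-1
o,C=cur();print(o['eef_pos'],o['q'].round(3),o['contact_force'],o['ft_torque'])
a,R=goal(0,np.radians(8.2),np.radians(6.5))
print('rot err to goal',np.degrees((R*C.inv()).as_rotvec()))
print(kin.fk(o['q'],[-0.119,-0.192,0.632,0.602,-0.062,0.357,0.282]),C.as_matrix()[:,2])
```

```text
[ 0.45873153 -0.10117264  0.2272683 ] [ 0.193  0.144 -0.805 -0.111 -0.147 -0.973] [  4.43882162   2.64539419 -16.77816077] [-0.08079872  3.00412547  0.41206498]
rot err to goal [-1.83774232 -1.08761364 -1.06534509]
(array([ 0.42974541, -0.10689348,  0.20634309]), array([ 0.44626457,  0.10384941, -0.88885501])) [ 0.44626457  0.10384941 -0.88885501]
```

```bash
cat > kin2.py <<'E'
from goal import *
import kin; kin.k_s=-1
from kin import fk,least_squares
D=[([1.41406,.35931,.01115,-.0003,-1.22413],[.29038,.60914,.40385],1),
   ([.034,-.015,-.715,-.13,-.388],[.42861,-.16596,.30610],1),
   ([.04,.19,-.71,-.25,-.2],[.46522,-.15767,.22315],.3),
   ([.23,.13,-.94,.19,-.02],[.45688,-.08542,.22692],.3)]
o,C=cur();D.append((list(o['q']),list(o['eef_pos']),1))
k0=np.array([0,-.19,.4,.45,0,.3,.1])
k=least_squares(lambda k:np.r_[np.concatenate([w*(fk(q,k)[0]-p) for q,p,w in D])/.001,(k-k0)/1.],k0).x
if __name__=='__main__':
    print(k.round(3));print([((fk(q,k)[0]-p)*1000).round(1).tolist() for q,p,w in D])
    for tilt in(28,24,20):
        t=np.radians(tilt);tz=np.array([np.sin(t)*.9898,np.sin(t)*.1426,-np.cos(t)])
        g0=np.array([.537,-.148,.087]);q=np.array(D[2][0])
        for s in range(0,141,20):
            p=g0-.155*tz+s/1000*np.array([-.1426,.9898,0])
            r=least_squares(lambda q:np.r_[(fk(q,k)[0]-p),(fk(q,k)[1]-tz)],q,method='lm');q=r.x
            print(tilt,s,q.round(3),r.cost<1e-8)
E
python3 kin2.py
```

```text
[ 0.11  -0.186  0.455  0.383  0.047  0.054 -0.008]
[[-5.7, 0.4, -1.0], [0.4, -6.0, 0.5], [9.4, -10.0, 15.3], [-34.0, -6.6, -26.7], [2.4, 1.7, 1.6]]
28 0 [ 0.061  0.194 -0.759 -0.289 -0.136] True
28 20 [ 0.105  0.177 -0.782 -0.144 -0.125] True
28 40 [ 0.15   0.16  -0.803  0.027 -0.118] True
28 60 [ 0.196  0.145 -0.822  0.212 -0.118] True
28 80 [ 0.242  0.132 -0.839  0.391 -0.122] True
28 100 [ 0.289  0.119 -0.854  0.547 -0.132] True
28 120 [ 0.337  0.109 -0.867  0.673 -0.145] True
28 140 [ 0.384  0.1   -0.878  0.77  -0.162] True
24 0 [ 0.063  0.201 -0.732 -0.149 -0.222] True
24 20 [ 0.106  0.184 -0.755 -0.072 -0.213] True
24 40 [ 0.15   0.168 -0.776  0.013 -0.208] True
24 60 [ 0.195  0.154 -0.794  0.103 -0.205] True
24 80 [ 0.24   0.14  -0.811  0.194 -0.206] True
24 100 [ 0.286  0.129 -0.826  0.283 -0.209] True
24 120 [ 0.332  0.118 -0.838  0.366 -0.216] True
24 140 [ 0.379  0.11  -0.849  0.44  -0.225] True
20 0 [ 0.064  0.211 -0.705 -0.089 -0.308] True
20 20 [ 0.106  0.194 -0.727 -0.042 -0.301] True
20 40 [ 0.15   0.179 -0.748  0.008 -0.295] True
20 60 [ 0.194  0.164 -0.766  0.06  -0.292] True
20 80 [ 0.238  0.151 -0.783  0.113 -0.291] True
20 100 [ 0.283  0.14  -0.797  0.167 -0.292] True
20 120 [ 0.328  0.13  -0.81   0.219 -0.294] True
20 140 [ 0.374  0.121 -0.82   0.269 -0.299] True
```

Near that singularity the knob grip can't be used to drag the stop. New plan: release, push the blade's back face with closed fingers and a vertical tool, then regrasp the knob at the final place, where the turn needs q6 only.

>>> {"fn": "carry_out", "kwargs": {"delta_pos": [[0,0,0],[0,0,0],[0,0,0],[0,0,0],[-4.7,-0.7,8.8],[-4.7,-0.7,8.8],[-4.7,-0.7,8.8],[-4.7,-0.7,8.8],[-4.7,-0.7,8.8],[-4.7,-0.7,8.8],[-4.7,-0.7,8.8],[-4.7,-0.7,8.8],[0,0,0]], "turn": [[0,0,0],[0,0,0],[0,0,0],[0,0,0],[0,0,0],[0,0,0],[0,0,0],[0,0,0],[0,0,0],[0,0,0],[0,0,0],[0,0,0],[0,0,0]], "hand": [0,0,0,0,0,0,0,0,0,0,0,0,0]}}

```text
clock: 7.38
eef_pos: [0.422, -0.1073, 0.3019]
tool_rot: [0.239, -0.326, 0.914, -0.028]
contact_force: [0.0, 0.2, 0.2]
finger_gap: 0.0428
grasp_force: 0.0
```

Run:
```python
from goal import *
from m import *
o,C=cur();print(o['clock'],o['eef_pos'],o['q'].round(3),o['finger_gap'],o['contact_force'])
c=cam('top');d=cam('scene');pickle.dump((c,d),open('a2.pkl','wb'))
a=cv2.resize(c['frame'][130:225,280:420],(560,380),interpolation=2);b=cv2.resize(d['frame'][185:275,225:375],(366,220),interpolation=2)
x=np.zeros((600,560,3),np.uint8);x[:380]=a;x[380:,:366]=b;cv2.imwrite('pics/m2.png',x)
# target: vertical tool, tool y along gauge x ; which sign is nearer
cy,sy=np.cos(v[2]),np.sin(v[2])
for s in(1,-1):
    Y=s*np.array([cy,sy,0]);Z=np.array([0,0,-1.]);R=Ro.from_matrix(np.c_[np.cross(Y,Z),Y,Z]);print(s,np.degrees((R*C.inv()).as_rotvec()))
print('push start (gauge .03,-.14) world',G(v,[(.03,-.14,.21)]))
```

```text
gauge [ 0.61019525 -0.03288447] 8.250205677571236 res px [[-0.6, 0.2], [0.7, -0.2], [-0.4, -0.7], [0.8, -0.9], [-0.3, 0.7], [0.1, 0.6]]
blade top T [[0.0859, -0.0789, 0.061], [-0.0419, -0.0787, 0.061]]
blade top S [[-0.0393, -0.0767, 0.061], [0.1016, -0.0742, 0.061]]
carton T [[0.0985, 0.1244, 0.058], [0.0928, -0.0236, 0.058], [-0.0167, -0.0192, 0.058], [-0.0129, 0.1275, 0.058]]
carton S [[-0.0173, -0.0214, 0.058], [-0.0097, 0.1296, 0.058], [0.1018, 0.1253, 0.058], [0.0947, -0.0256, 0.058]]
mid [ 0.5371 -0.1505  0.0829] miss 0.003 gauge [[-0.0892 -0.1059  0.0829]]
up [ 0.5565 -0.1346  0.0852] miss 0.0043 gauge [[-0.0677 -0.0929  0.0852]]
low [ 0.5196 -0.1655  0.0836] miss 0.003 gauge [[-0.1087 -0.1183  0.0836]]
7.3833 [ 0.42202592 -0.10727381  0.30190764] [ 0.201 -0.06  -0.81  -0.033 -0.335 -1.058] 0.0428392597597403 [0.01144703 0.16470207 0.24641625]
1 [  24.88123798   22.68002186 -118.24005598]
-1 [-19.59631108  21.49823675  57.74736808]
push start (gauge .03,-.14) world [[ 0.65997424 -0.1671307   0.21      ]]
```

View pics/m2.png

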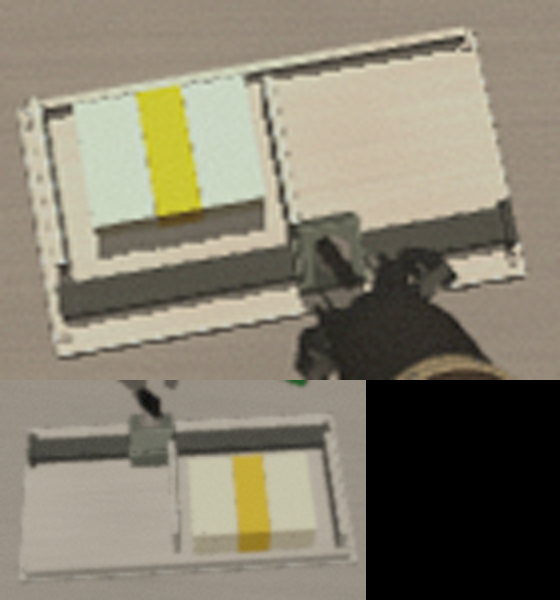

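The blade is now about 16 mm short of the carton; the top-view crop puts it from (270,80) to (298,225). I'll move to a vertical, closed-finger pose behind the blade.

>>> {"fn": "carry_out", "kwargs": {"delta_pos": [[19.1,0,10],[19.1,0,10],[19.1,0,0],[19.1,0,0],[19.1,0,0],[19.1,0,0],[19.1,0,0],[19.1,0,0],[19.1,0,0],[19.1,0,0],[19.1,0,0],[19.1,0,0],[0,0,0],[0,0,0]], "turn": [[-1.633,1.79,4.81],[-1.633,1.79,4.81],[-1.633,1.79,4.81],[-1.633,1.79,4.81],[-1.633,1.79,4.81],[-1.633,1.79,4.81],[-1.633,1.79,4.81],[-1.633,1.79,4.81],[-1.633,1.79,4.81],[-1.633,1.79,4.81],[-1.633,1.79,4.81],[-1.633,1.79,4.81],[0,0,0],[0,0,0]], "hand": [1,1,1,1,1,1,1,1,1,1,1,1,1,1], "grip_force": 20}}

```text
clock: 8.65
eef_pos: [0.6525, -0.1069, 0.3174]
tool_rot: [0.002, 0.756, -0.655, -0.0]
contact_force: [0.1, 0.5, 0.0]
finger_gap: 0.0004
grasp_force: 0.0
```

>>> {"fn": "carry_out", "kwargs": {"delta_pos": [[0,0,-15],[0,0,-15],[0,0,-15],[0,0,-15],[0,0,-15],[0,0,-15],[0,0,-12],[0,0,-7],[0,0,0]], "turn": [[0,0,0],[0,0,0],[0,0,0],[0,0,0],[0,0,0],[0,0,0],[0,0,0],[0,0,0],[0,0,0]], "hand": [1,1,1,1,1,1,1,1,1]}}

```text
clock: 9.4
eef_pos: [0.6508, -0.1073, 0.209]
tool_rot: [0.002, 0.756, -0.655, -0.0]
contact_force: [-0.5, 0.8, -0.1]
finger_gap: -0.0002
grasp_force: 0.0
```

>>> {"fn": "carry_out", "kwargs": {"delta_pos": [[-0.9,6,0],[-0.9,6,0],[-0.9,6,0],[-0.9,6,0],[-0.9,6,0],[-0.9,6,0],[-0.9,6,0],[-0.9,6,0],[-0.9,6,0],[-0.9,6,0]], "turn": [[0,0,0],[0,0,0],[0,0,0],[0,0,0],[0,0,0],[0,0,0],[0,0,0],[0,0,0],[0,0,0],[0,0,0]], "hand": [1,1,1,1,1,1,1,1,1,1]}}

```text
clock: 10.23
eef_pos: [0.6427, -0.0467, 0.2109]
tool_rot: [0.002, 0.756, -0.655, 0.001]
contact_force: [0.4, -1.1, 0.9]
finger_gap: 0.0002
grasp_force: 0.9
```

>>> {"fn": "carry_out", "kwargs": {"delta_pos": [[-0.6,4,0],[-0.6,4,0],[-0.6,4,0],[-0.6,4,0],[-0.6,4,0],[-0.6,4,0]], "turn": [[0,0,0],[0,0,0],[0,0,0],[0,0,0],[0,0,0],[0,0,0]], "hand": [1,1,1,1,1,1]}}

```text
clock: 10.73
eef_pos: [0.6391, -0.023, 0.2108]
tool_rot: [0.002, 0.756, -0.655, 0.001]
contact_force: [0.6, -3.2, 0.6]
finger_gap: -0.0004
grasp_force: 1.8
```

>>> {"fn": "carry_out", "kwargs": {"delta_pos": [[-0.4,3,0],[-0.4,3,0]], "turn": [[0,0,0],[0,0,0]], "hand": [1,1]}}

```text
clock: 10.9
eef_pos: [0.6383, -0.0169, 0.2108]
tool_rot: [0.002, 0.756, -0.655, 0.001]
contact_force: [1.3, -3.3, 1.1]
finger_gap: 0.0002
grasp_force: 1.8
```

>>> {"fn": "carry_out", "kwargs": {"delta_pos": [[-0.3,2,0],[-0.3,2,0]], "turn": [[0,0,0],[0,0,0]], "hand": [1,1]}}

```text
clock: 11.07
eef_pos: [0.6377, -0.013, 0.2108]
tool_rot: [0.002, 0.756, -0.655, 0.001]
contact_force: [0.9, -3.8, 0.9]
finger_gap: 0.0002
grasp_force: 1.8
```

>>> {"fn": "carry_out", "kwargs": {"delta_pos": [[-0.3,2,0],[-0.3,2,0],[-0.3,2,0]], "turn": [[0,0,0],[0,0,0],[0,0,0]], "hand": [1,1,1]}}

```text
clock: 11.32
eef_pos: [0.6375, -0.0106, 0.2109]
tool_rot: [0.004, 0.756, -0.655, 0.002]
contact_force: [12.8, -38.6, -7.0]
finger_gap: 0.0002
grasp_force: 20.0
```

>>> {"fn": "carry_out", "kwargs": {"delta_pos": [[-0.3,2,0],[-0.3,2,0]], "turn": [[0,0,0],[0,0,0]], "hand": [1,1]}}

```text
clock: 11.48
eef_pos: [0.6374, -0.0098, 0.2109]
tool_rot: [0.005, 0.756, -0.655, 0.004]
contact_force: [19.0, -58.4, -10.7]
finger_gap: -0.0003
grasp_force: 30.3
```

Run:
```python
from goal import *
from m import G,v,inv
import pickle
o,C=cur();print(o['eef_pos'],inv(o['eef_pos'][None]),o['contact_force'])
c=cam('top');d=cam('scene');pickle.dump((c,d),open('a3.pkl','wb'))
a=cv2.resize(c['frame'][130:225,280:420],(560,380),interpolation=2);b=cv2.resize(d['frame'][185:275,225:375],(366,220),interpolation=2)
x=np.zeros((600,560,3),np.uint8);x[:380]=a;x[380:,:366]=b;cv2.imwrite('pics/m3.png',x)
```

```text
gauge [ 0.61019525 -0.03288447] 8.250205677571236 res px [[-0.6, 0.2], [0.7, -0.2], [-0.4, -0.7], [0.8, -0.9], [-0.3, 0.7], [0.1, 0.6]]
blade top T [[0.0859, -0.0789, 0.061], [-0.0419, -0.0787, 0.061]]
blade top S [[-0.0393, -0.0767, 0.061], [0.1016, -0.0742, 0.061]]
carton T [[0.0985, 0.1244, 0.058], [0.0928, -0.0236, 0.058], [-0.0167, -0.0192, 0.058], [-0.0129, 0.1275, 0.058]]
carton S [[-0.0173, -0.0214, 0.058], [-0.0097, 0.1296, 0.058], [0.1018, 0.1253, 0.058], [0.0947, -0.0256, 0.058]]
mid [ 0.5371 -0.1505  0.0829] miss 0.003 gauge [[-0.0892 -0.1059  0.0829]]
up [ 0.5565 -0.1346  0.0852] miss 0.0043 gauge [[-0.0677 -0.0929  0.0852]]
low [ 0.5196 -0.1655  0.0836] miss 0.003 gauge [[-0.1087 -0.1183  0.0836]]
[ 0.63740999 -0.00980832  0.21093295] [[0.03024443 0.01893212 0.21093295]] [ 18.95560728 -58.36469583 -10.68246498]
```

View pics/m3.png

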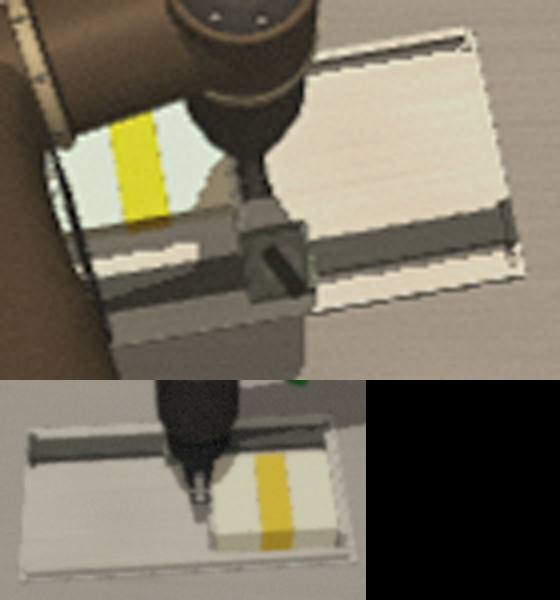

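Contact with the fence is firm: force jumped at TCP y ≈ -0.0125 and the carton is against the fence. Backing off straight away.

>>> {"fn": "carry_out", "kwargs": {"delta_pos": [[1,-6,0],[3,-20,0],[3,-20,0],[0,0,20],[0,0,25],[0,0,25],[0,0,25],[0,0,15],[0,0,0]], "turn": [[0,0,0],[0,0,0],[0,0,0],[0,0,0],[0,0,0],[0,0,0],[0,0,0],[0,0,0],[0,0,0]], "hand": [1,1,1,1,1,1,1,1,1]}}

```text
clock: 12.33
eef_pos: [0.644, -0.0487, 0.3248]
tool_rot: [-0.001, 0.756, -0.654, 0.003]
contact_force: [0.1, 0.3, 0.3]
finger_gap: 0.0001
grasp_force: 0.0
```

Run:
```python
from goal import *
from m import G,v,inv
o,C=cur();print(o['clock'],o['eef_pos'],o['q'].round(2),o['contact_force'])
p=G(v,[(-.088,.007,.087)])[0]
a,R=goal(0,v[2],np.radians(6.5));print('grip',p,'pre',p+.235*a,(p+.235*a-o['eef_pos'])*1000,np.degrees((R*C.inv()).as_rotvec()))
```

```text
gauge [ 0.61019525 -0.03288447] 8.250205677571236 res px [[-0.6, 0.2], [0.7, -0.2], [-0.4, -0.7], [0.8, -0.9], [-0.3, 0.7], [0.1, 0.6]]
blade top T [[0.0859, -0.0789, 0.061], [-0.0419, -0.0787, 0.061]]
blade top S [[-0.0393, -0.0767, 0.061], [0.1016, -0.0742, 0.061]]
carton T [[0.0985, 0.1244, 0.058], [0.0928, -0.0236, 0.058], [-0.0167, -0.0192, 0.058], [-0.0129, 0.1275, 0.058]]
carton S [[-0.0173, -0.0214, 0.058], [-0.0097, 0.1296, 0.058], [0.1018, 0.1253, 0.058], [0.0947, -0.0256, 0.058]]
mid [ 0.5371 -0.1505  0.0829] miss 0.003 gauge [[-0.0892 -0.1059  0.0829]]
up [ 0.5565 -0.1346  0.0852] miss 0.0043 gauge [[-0.0677 -0.0929  0.0852]]
low [ 0.5196 -0.1655  0.0836] miss 0.003 gauge [[-0.1087 -0.1183  0.0836]]
12.3333 [ 0.64398465 -0.04867229  0.32476069] [ 0.23  0.37 -0.17  0.   -1.03 -0.09] [0.135936   0.30591909 0.29602731]
grip [ 0.5221015  -0.03858457  0.087     ] pre [ 0.41291746 -0.05441591  0.29449268] [-231.06718865   -5.74362084  -30.26800978] [ 18.26877387 -22.88741377 -58.18392461]
```

```bash
sed -i 's/def goal(g,yaw,knob=0.):/def goal(g,yaw,knob=0.,tilt=28):/; s/t=np.radians(28)/t=np.radians(tilt)/' goal.py; sed -i 's/^print/if __name__=="__main__": print/; s/^for n,a,b in/if __name__=="__main__":\n  for n,a,b in/' m.py
python3 - <<'E'
from goal import *
from m import G,v,inv
o,C=cur()
p=G(v,[(-.088,.007,.087)])[0]
a,R=goal(0,v[2],np.radians(6.5),25.5);print(a,p,(p+.235*a-o['eef_pos'])*1000/13,np.degrees((R*C.inv()).as_rotvec())/13)
E
```

```text
[-0.42605568 -0.0617767   0.90258528] [ 0.5221015  -0.03858457  0.087     ] [-17.07740252  -0.34075473  -1.97331941] [ 1.28176643 -1.60230149 -4.49241106]
```

>>> {"fn": "carry_out", "kwargs": {"delta_pos": [[-17.1,-0.3,0],[-17.1,-0.3,0],[-17.1,-0.3,0],[-17.1,-0.3,0],[-17.1,-0.3,0],[-17.1,-0.3,0],[-17.1,-0.3,0],[-17.1,-0.3,-4],[-17.1,-0.3,-4],[-17.1,-0.3,-4],[-17.1,-0.3,-4],[-17.1,-0.3,-4],[-17.1,-0.3,-5.6],[0,0,0],[0,0,0]], "turn": [[1.282,-1.602,-4.492],[1.282,-1.602,-4.492],[1.282,-1.602,-4.492],[1.282,-1.602,-4.492],[1.282,-1.602,-4.492],[1.282,-1.602,-4.492],[1.282,-1.602,-4.492],[1.282,-1.602,-4.492],[1.282,-1.602,-4.492],[1.282,-1.602,-4.492],[1.282,-1.602,-4.492],[1.282,-1.602,-4.492],[1.282,-1.602,-4.492],[0,0,0],[0,0,0]], "hand": [0,0,0,0,0,0,0,0,0,0,0,0,0,0,0]}}

```text
clock: 13.58
eef_pos: [0.4251, -0.0544, 0.2964]
tool_rot: [0.21, -0.336, 0.917, -0.041]
contact_force: [0.5, 0.0, 0.3]
finger_gap: 0.0427
grasp_force: 0.0
```

```bash
cat > bar.py <<'E'
from goal import *
from m import G,v,inv
import pickle
c=cam('wrist');pickle.dump(c,open('w3.pkl','wb'));cv2.imwrite('pics/w3.png',c['frame'])
o,C=cur();print(o['clock'],o['eef_pos'],o['q'].round(3),o['finger_gap'])
p=G(v,[(-.088,.007,.087)])[0];a,R=goal(0,v[2],np.radians(6.5),25.5)
print('to pre',(p+.235*a-o['eef_pos'])*1000,np.degrees((R*C.inv()).as_rotvec()))
e=proj(c,[p])[0];print('exp px',e)
x0,y0=int(e[0])-40,int(e[1])-45
m=((c['frame'].max(2)<45)*255).astype(np.uint8)[y0:y0+92,x0:x0+80]
n,l,s,ce=cv2.connectedComponentsWithStats(m);i=1+np.argmax(s[1:,4]);print(s[i],ce[i]+[x0,y0])
vx,vy,a0,b0=cv2.fitLine(np.argwhere(l==i)[:,::-1].astype(np.float32),cv2.DIST_L2,0,.01,.01).ravel()
O=-c['R'].T@c['t'].ravel();k,_=goal(0,v[2])
X=[O+q*((p-O)@k)/(q@k) for q in ray(c,[(a0+x0+t*vx,b0+y0+t*vy) for t in(-30,0,30)],0)-O]
print('offsets in tool axes mm',((np.array(X)-p)@C.as_matrix()*1000).round(1).tolist(),'gauge',inv(np.array(X)).round(4).tolist())
E
python3 bar.py
```

```text
13.6333 [ 0.4264525  -0.05407082  0.29723696] [ 0.357 -0.069 -0.946  0.3   -0.28  -1.496] 0.042833201336755944
to pre [-4.47408217  0.96872198  1.8705816 ] [ 0.36745562 -0.67383922 -1.47817603]
exp px [318.11063278 226.78800073]
[  26    7   26   76 1636] [316.74694377 225.50305623]
offsets in tool axes mm [[-20.0, -2.2, -1.0], [0.9, -0.9, 0.0], [20.8, 0.4, 0.9]] gauge [[-0.0719, 0.0157, 0.0955], [-0.0883, 0.0058, 0.0869], [-0.1037, -0.0037, 0.0786]]
```

View pics/w3.png

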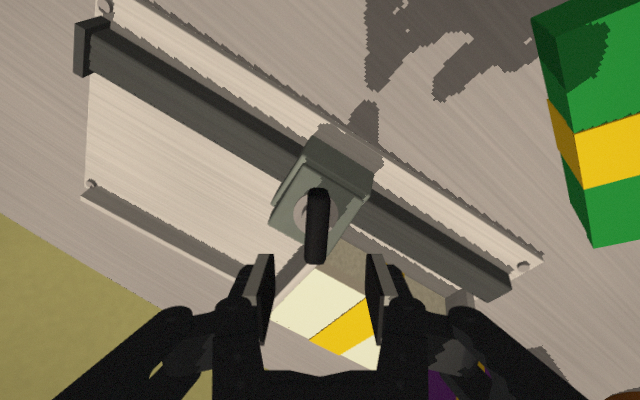

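The wrist view shows the bar at (317,226), matching the prediction to about 1 mm. q3 is -0.95 and q5 -0.28, so a full 28° tilt is marginal here. I'll pitch the tool 10° about its closing axis, along the bar so the pads stay flat on it, and then turn about the knob's own axis.

```bash
cat > plan.py <<'E'
from goal import *
from m import G,v,inv
p=G(v,[(-.088,.006,.087)])[0]; k,_=goal(0,v[2]); p=p+.003*k
def tool(ang,pitch=10,back=0):
    _,R=goal(0,v[2],np.radians(ang)); y=R.as_matrix()[:,1]
    c=[Ro.from_rotvec(s*np.radians(pitch)*y)*R for s in(1,-1)]
    R=min(c,key=lambda r:r.as_matrix()[2,2]); z=R.as_matrix()[:,2]
    return p-(.155+back)*z,R
if __name__=='__main__':
    o,C=cur()
    P,R=tool(7,10,.075);print('pre',P,(P-o['eef_pos'])*1000,np.degrees((R*C.inv()).as_rotvec()),'z',R.as_matrix()[:,2])
    P2,_=tool(7);print('down',(P2-P)*1000)
    print('k',k)
    for a in range(7,92,7):
        A,B=tool(a),tool(a+7);print(a,((B[0]-A[0])*1000).round(2),np.degrees((B[1]*A[1].inv()).as_rotvec()).round(2),'tilt',np.degrees(np.arccos(-A[1].as_matrix()[2,2])).round(1))
E
python3 plan.py
```

```text
pre [ 0.44297165 -0.03089023  0.30587978] [16.51915094 23.18058447  8.64282243] [-4.82798803  4.71550581 -4.17449023] z [ 0.33860656 -0.03863518 -0.94013452]
down [ 25.39549225  -2.89763871 -70.51008909]
k [-0.46461294 -0.06736737  0.88294759]
7 [ 1.7  -2.72  0.69] [ 3.25  0.47 -6.18] tilt 19.9
14 [ 1.4  -2.93  0.52] [ 3.25  0.47 -6.18] tilt 19.2
21 [ 1.08 -3.09  0.33] [ 3.25  0.47 -6.18] tilt 18.6
28 [ 0.74 -3.2   0.15] [ 3.25  0.47 -6.18] tilt 18.2
35 [ 0.4  -3.26 -0.04] [ 3.25  0.47 -6.18] tilt 18.0
42 [ 0.04 -3.28 -0.23] [ 3.25  0.47 -6.18] tilt 18.1
49 [-0.31 -3.25 -0.41] [ 3.25  0.47 -6.18] tilt 18.3
56 [-0.66 -3.16 -0.59] [ 3.25  0.47 -6.18] tilt 18.8
63 [-1.   -3.04 -0.76] [ 3.25  0.47 -6.18] tilt 19.5
70 [-1.33 -2.86 -0.92] [ 3.25  0.47 -6.18] tilt 20.3
77 [-1.63 -2.65 -1.06] [ 3.25  0.47 -6.18] tilt 21.3
84 [-1.92 -2.39 -1.19] [ 3.25  0.47 -6.18] tilt 22.3
91 [-2.17 -2.1  -1.3 ] [ 3.25  0.47 -6.18] tilt 23.4
```

>>> {"fn": "carry_out", "kwargs": {"delta_pos": [[4.1,5.8,2.2],[4.1,5.8,2.2],[4.1,5.8,2.2],[4.1,5.8,2.2],[0,0,0],[0,0,0]], "turn": [[-1.21,1.18,-1.04],[-1.21,1.18,-1.04],[-1.21,1.18,-1.04],[-1.21,1.18,-1.04],[0,0,0],[0,0,0]], "hand": [0,0,0,0,0,0]}}

```text
clock: 14.13
eef_pos: [0.4441, -0.0304, 0.3062]
tool_rot: [0.157, -0.313, 0.934, -0.073]
contact_force: [-0.3, -0.2, 0.7]
finger_gap: 0.0425
grasp_force: 0.0
```

```bash
python3 plan.py | head -3; python3 -c "
from goal import *
print(cur()[0]['q'].round(3),cur()[0]['clock'])"
```

```text
pre [ 0.44297165 -0.03089023  0.30587978] [-1.08231405 -0.53737317 -0.27714016] [-0.04705229  0.03849104 -0.00511004] z [ 0.33860656 -0.03863518 -0.94013452]
down [ 25.39549225  -2.89763871 -70.51008909]
k [-0.46461294 -0.06736737  0.88294759]
[ 0.419 -0.039 -0.919  0.435 -0.422 -1.718] 14.1333
```

q6 at -1.72 would end past its limit (-3.03) on the clockwise turn, so I'll take the other half-turn grasp: +180° about the tool axis, here in the clear.

>>> {"fn": "carry_out", "kwargs": {"delta_pos": [[0,0,0],[0,0,0],[0,0,0],[0,0,0],[0,0,0],[0,0,0],[0,0,0],[0,0,0],[0,0,0],[0,0,0],[0,0,0],[0,0,0],[0,0,0]], "turn": [[-2.344,0.267,6.509],[-2.344,0.267,6.509],[-2.344,0.267,6.509],[-2.344,0.267,6.509],[-2.344,0.267,6.509],[-2.344,0.267,6.509],[-2.344,0.267,6.509],[-2.344,0.267,6.509],[-2.344,0.267,6.509],[-2.344,0.267,6.509],[-2.344,0.267,6.509],[-2.344,0.267,6.509],[-2.344,0.267,6.509]], "hand": [0,0,0,0,0,0,0,0,0,0,0,0,0]}}

```text
clock: 15.22
eef_pos: [0.4429, -0.0313, 0.3058]
tool_rot: [-0.06, 0.882, -0.437, 0.163]
contact_force: [-0.1, 0.7, 0.1]
finger_gap: 0.0426
grasp_force: 0.0
```

>>> {"fn": "carry_out", "kwargs": {"delta_pos": [[0,0,0],[0,0,0],[0,0,0],[0,0,0],[0,0,0],[0,0,0],[0,0,0],[0,0,0],[0,0,0],[0,0,0],[0,0,0],[0,0,0],[0,0,0],[0,0,0]], "turn": [[-2.344,0.267,6.509],[-2.344,0.267,6.509],[-2.344,0.267,6.509],[-2.344,0.267,6.509],[-2.344,0.267,6.509],[-2.344,0.267,6.509],[-2.344,0.267,6.509],[-2.344,0.267,6.509],[-2.344,0.267,6.509],[-2.344,0.267,6.509],[-2.344,0.267,6.509],[-2.344,0.267,6.509],[-2.344,0.267,6.509],[0,0,0]], "hand": [0,0,0,0,0,0,0,0,0,0,0,0,0,0]}}

```text
clock: 16.38
eef_pos: [0.443, -0.0313, 0.3059]
tool_rot: [0.073, 0.933, 0.315, 0.157]
contact_force: [-0.8, -0.2, -0.0]
finger_gap: 0.0429
grasp_force: 0.0
```

```bash
sed -i 's/    return p-(.155+back)\*z,R/    return p-(.155+back)*z,R*Ro.from_euler("z",180,degrees=True)/' plan.py; python3 plan.py | head -3; python3 -c "
from goal import *
print(cur()[0]['q'].round(3),cur()[0]['clock'])"
```

```text
pre [ 0.44297165 -0.03089023  0.30587978] [-0.01094853  0.38085135 -0.03157225] [-0.01333441 -0.00477687 -0.24461502] z [ 0.33860656 -0.03863518 -0.94013452]
down [ 25.39549225  -2.89763871 -70.51008909]
k [-0.46461294 -0.06736737  0.88294759]
[ 0.418 -0.04  -0.92   0.431 -0.423  1.432] 16.3833
```

Perfect alignment. I'll descend 70 mm and check before gripping.

>>> {"fn": "carry_out", "kwargs": {"delta_pos": [[2.8,-0.3,-7.8],[2.8,-0.3,-7.8],[2.8,-0.3,-7.8],[2.8,-0.3,-7.8],[2.8,-0.3,-7.8],[2.8,-0.3,-7.8],[2.8,-0.3,-7.8],[2.8,-0.3,-7.8],[2.8,-0.3,-7.8],[0,0,0],[0,0,0]], "turn": [[0,0,0],[0,0,0],[0,0,0],[0,0,0],[0,0,0],[0,0,0],[0,0,0],[0,0,0],[0,0,0],[0,0,0],[0,0,0]], "hand": [0,0,0,0,0,0,0,0,0,0,0]}}

```text
clock: 17.3
eef_pos: [0.474, -0.0365, 0.2435]
tool_rot: [0.068, 0.936, 0.312, 0.151]
contact_force: [-0.3, 0.1, 0.4]
finger_gap: 0.0426
grasp_force: 0.0
```

Run:
```python
from plan import *
o,C=cur();P,R=tool(7);print(o['q'].round(3),(P-o['eef_pos'])*1000,np.degrees((R*C.inv()).as_rotvec()),o['contact_force'],o['ft_torque'])
c=cam('wrist');d=cam('scene')
a=c['frame'][100:400,150:500];b=cv2.resize(d['frame'][185:275,225:375],(450,270),interpolation=2)
x=np.zeros((300,800,3),np.uint8);x[:,:350]=a;x[:270,350:]=b;cv2.imwrite('pics/w4.png',x)
```

```text
[ 0.274  0.116 -1.016  0.756 -0.174  1.211] [-5.67935722  2.70853505 -8.13678249] [-0.40895199 -0.83869382  0.07183259] [-0.29929379  0.10096061  0.44165809] [ 0.13888881  1.04882266 -0.05005592]
```

View pics/w4.png

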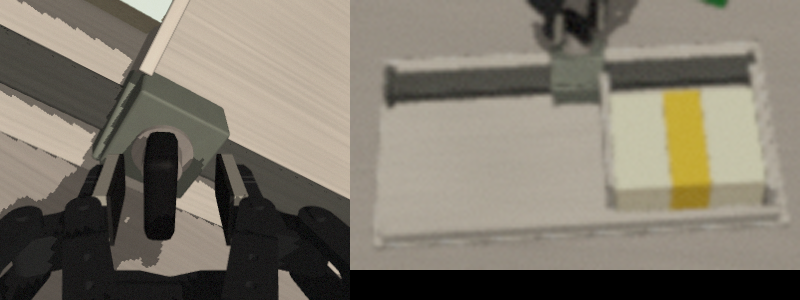

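The pose is 9 mm short because q3 has reached its limit (-1.016). I now have ten states, enough to fit a proper kinematic model with wrist offsets and find a lean that stays feasible through the whole turn.

```bash
cat > kin3.py <<'E'
from goal import *
from scipy.optimize import least_squares
E3=lambda ax,t:Ro.from_rotvec(t*np.eye(3)[ax])
def fk(q,k):
    A,B,H,L1,X1,L2,El,V2,V3,L3,W3=k
    b=E3(2,q[0]);u=b*E3(1,q[1]);f=u*E3(1,-q[2]);r=f*E3(0,-q[3]);w=r*E3(1,-q[4])
    return b.apply([A,B,H])+u.apply([X1,0,L1])+f.apply([L2,0,El])+r.apply([0,V2,V3])+w.apply([L3,0,W3]), w.apply([1,0,0])
D=[([1.41406,.35931,.01115,-.0003,-1.22413],[.29038,.60914,.40385],1),
([.034,-.015,-.715,-.13,-.388],[.42861,-.16596,.30610],1),
([.04,.19,-.71,-.25,-.2],[.46522,-.15767,.22315],.2),
([.23,.13,-.94,.19,-.02],[.45688,-.08542,.22692],.2),
([.193,.144,-.805,-.111,-.147],[.45873,-.10117,.22727],1),
([.201,-.06,-.81,-.033,-.335],[.42203,-.10727,.30191],1),
([.23,.37,-.17,0,-1.03],[.64398,-.04867,.32476],.2),
([.357,-.069,-.946,.3,-.28],[.42645,-.05407,.29724],1),
([.418,-.04,-.92,.431,-.423],[.44298,-.0313,.3059],1),
([.274,.116,-1.016,.756,-.174],[.47397,-.03654,.24354],1)]
k0=np.array([0,-.1,.3,.4,0,.45,0,-.1,0,.1,0])
k=least_squares(lambda k:np.r_[np.concatenate([w*(fk(q,k)[0]-p) for q,p,w in D])/.001,(k-k0)/1.],k0).x
lo=np.array([-3.07,-1.43,-1.0,-3.03,-3.05]);hi=np.array([3.07,2.12,1.25,1.67,-.06])
def ik(p,z,q): # returns q, pos err mm / ang err
    r=least_squares(lambda q:np.r_[fk(q,k)[0]-p,.2*(fk(q,k)[1]-z)],np.clip(q,lo+1e-3,hi-1e-3),bounds=(lo,hi),xtol=1e-12,ftol=1e-12)
    return r.x,np.sqrt(2*r.cost)*1000
if __name__=='__main__':
    print(k.round(4));print([((fk(q,k)[0]-p)*1000).round(1).tolist() for q,p,w in D])
    from plan import p,k as ax
    from m import v
    c,s=np.cos(v[2]),np.sin(v[2]);W=np.array([[c,-s,0],[s,c,0],[0,0,1]])
    for tilt in(28,20,15,10,5,0):
        for lean in(-25,-15,0,15):   # lean: tool back end to gauge +y (deg)
            out=W@[-np.sin(np.radians(tilt)),np.tan(np.radians(lean)),np.cos(np.radians(tilt))];out/=np.linalg.norm(out)
            best=min((ik(p+.155*out,-out,np.array(q0)) for q0 in([.4,.1,-.8,.3,-.3],[.2,.15,-.8,-.5,-.3],[.3,.1,-.8,-1.5,-.4])),key=lambda t:t[1])
            print(tilt,lean,best[0].round(2),round(best[1],1))
E
python3 kin3.py
```

```text
[ 0.0019 -0.0014  0.1963  0.6004  0.001   0.462   0.     -0.1903  0.0007
  0.1971 -0.0011]
[[-0.0, 0.0, 0.1], [-0.0, -0.0, 0.0], [-2.0, -0.0, -3.5], [-0.0, -1.9, 1.7], [0.1, -0.1, 0.0], [0.1, -0.1, 0.0], [-0.9, 2.3, -3.0], [0.1, 0.3, 0.0], [-0.3, 0.0, -0.2], [0.2, -0.1, 0.1]]
28 -25 [-0.2   0.27 -0.41 -0.87 -0.79] 0.0
28 -15 [-0.02  0.18 -0.53 -0.72 -0.53] 0.0
28 0 [ 0.32  0.11 -0.94  0.14 -0.06] 15.7
28 15 [ 0.4   0.11 -1.    0.65 -0.31] 58.6
20 -25 [-0.13  0.28 -0.38 -0.72 -0.84] 0.0
20 -15 [ 0.04  0.21 -0.5  -0.53 -0.61] 0.0
20 0 [ 0.32  0.13 -0.93  0.34 -0.18] 0.0
20 15 [ 0.39  0.14 -1.    0.79 -0.37] 28.9
15 -25 [-0.1   0.3  -0.35 -0.65 -0.89] 0.0
15 -15 [ 0.07  0.23 -0.47 -0.46 -0.68] 0.0
15 0 [ 0.33  0.16 -0.78  0.13 -0.37] 0.0
15 15 [ 0.38  0.16 -1.    0.86 -0.39] 10.0
10 -25 [-0.07  0.33 -0.32 -0.58 -0.94] 0.0
10 -15 [ 0.08  0.26 -0.44 -0.4  -0.76] 0.0
10 0 [ 0.32  0.19 -0.69  0.06 -0.52] 0.0
10 15 [ 0.42  0.19 -0.94  0.73 -0.46] 0.0
5 -25 [-0.05  0.35 -0.28 -0.53 -1.01] 0.0
5 -15 [ 0.09  0.29 -0.39 -0.36 -0.85] 0.0
5 0 [ 0.31  0.23 -0.6   0.02 -0.65] 0.0
5 15 [ 0.45  0.23 -0.82  0.52 -0.58] 0.0
0 -25 [-0.03  0.38 -0.24 -0.49 -1.08] 0.0
0 -15 [ 0.1   0.33 -0.34 -0.33 -0.94] 0.0
0 0 [ 0.3   0.28 -0.53 -0.   -0.77] 0.0
0 15 [ 0.45  0.27 -0.72  0.39 -0.7 ] 0.0
```

The fit is sub-millimetre. Now I'll pick the pitch along the bar that's feasible over the whole turn.

```bash
cat > t.py <<'E'
from plan import *
import kin3
for pitch in(18,22,26,30):
    q=np.array([.4,.1,-.85,.5,-.4])
    for a,b in((7,.06),(7,0),(28,0),(49,0),(70,0),(91,0)):
        P,R=tool(a,pitch,b);z=R.as_matrix()[:,2];q,e=kin3.ik(P,z,q);print(pitch,a,b,q.round(2),round(e,2),z.round(2))
E
python3 t.py
```

```text
18 7 0.06 [ 0.45  0.06 -0.82  0.4  -0.57] 0.0 [ 0.23 -0.12 -0.97]
18 7 0 [ 0.38  0.16 -0.92  0.58 -0.37] 0.0 [ 0.23 -0.12 -0.97]
18 28 0 [ 0.35  0.19 -0.75  0.18 -0.48] 0.0 [ 0.18 -0.02 -0.98]
18 49 0 [ 0.27  0.2  -0.62 -0.08 -0.56] 0.0 [ 0.17  0.09 -0.98]
18 70 0 [ 0.17  0.21 -0.54 -0.29 -0.61] 0.0 [ 0.19  0.2  -0.96]
18 91 0 [ 0.07  0.21 -0.5  -0.48 -0.63] 0.0 [ 0.25  0.29 -0.93]
22 7 0.06 [ 0.47  0.09 -0.77  0.37 -0.66] 0.0 [ 0.17 -0.16 -0.97]
22 7 0 [ 0.42  0.19 -0.85  0.5  -0.48] 0.0 [ 0.17 -0.16 -0.97]
22 28 0 [ 0.35  0.22 -0.68  0.15 -0.58] 0.0 [ 0.12 -0.04 -0.99]
22 49 0 [ 0.25  0.23 -0.55 -0.11 -0.66] 0.0 [ 0.1   0.09 -0.99]
22 70 0 [ 0.14  0.24 -0.48 -0.32 -0.72] 0.0 [ 0.13  0.22 -0.97]
22 91 0 [ 0.02  0.25 -0.44 -0.51 -0.74] 0.0 [ 0.19  0.33 -0.92]
26 7 0.06 [ 0.48  0.13 -0.71  0.35 -0.75] 0.0 [ 0.12 -0.2  -0.97]
26 7 0 [ 0.44  0.22 -0.79  0.44 -0.58] 0.0 [ 0.12 -0.2  -0.97]
26 28 0 [ 0.35  0.25 -0.62  0.12 -0.68] 0.0 [ 0.05 -0.06 -1.  ]
26 49 0 [ 0.23  0.27 -0.49 -0.13 -0.76] 0.0 [ 0.03  0.1  -0.99]
26 70 0 [ 0.11  0.28 -0.41 -0.34 -0.82] 0.0 [ 0.06  0.25 -0.97]
26 91 0 [-0.02  0.28 -0.38 -0.54 -0.84] 0.0 [ 0.14  0.38 -0.91]
30 7 0.06 [ 0.49  0.18 -0.65  0.34 -0.83] 0.0 [ 0.06 -0.24 -0.97]
30 7 0 [ 0.45  0.26 -0.74  0.41 -0.67] 0.0 [ 0.06 -0.24 -0.97]
30 28 0 [ 0.35  0.28 -0.56  0.1  -0.77] 0.0 [-0.02 -0.08 -1.  ]
30 49 0 [ 0.22  0.3  -0.43 -0.14 -0.86] 0.0 [-0.04  0.1  -0.99]
30 70 0 [ 0.08  0.31 -0.36 -0.35 -0.91] 0.0 [-0.    0.27 -0.96]
30 91 0 [-0.05  0.32 -0.33 -0.56 -0.93] 0.0 [ 0.09  0.42 -0.9 ]
```

```bash
cat > t2.py <<'E'
from plan import *
o,C=cur();P0,R0=o['eef_pos'],C
d=lambda A,B:((B[0]-A[0])*1000).round(2).tolist()+np.degrees((B[1]*A[1].inv()).as_rotvec()).round(2).tolist()
print('cur->pre',d((P0,R0),tool(7,20,.03)));print('pre->grasp',d(tool(7,20,.03),tool(7,20)));print('cur->grasp',d((P0,R0),tool(7,20)))
for a in np.arange(7,97,6): print(int(a),d(tool(a,20),tool(a+6,20)))
E
python3 t2.py
```

```text
cur->pre [9.47, 22.97, 24.84, -6.04, 7.17, -2.25]
pre->grasp [6.07, -4.3, -29.06, 0.0, 0.0, 0.0]
cur->grasp [15.54, 18.66, -4.22, -6.04, 7.17, -2.25]
7 [2.91, -4.57, 1.18, 2.79, 0.4, -5.3]
13 [2.48, -4.87, 0.93, 2.79, 0.4, -5.3]
19 [2.02, -5.12, 0.67, 2.79, 0.4, -5.3]
25 [1.54, -5.31, 0.41, 2.79, 0.4, -5.3]
31 [1.05, -5.45, 0.14, 2.79, 0.4, -5.3]
37 [0.54, -5.52, -0.14, 2.79, 0.4, -5.3]
43 [0.03, -5.53, -0.41, 2.79, 0.4, -5.3]
49 [-0.49, -5.49, -0.67, 2.79, 0.4, -5.3]
55 [-0.99, -5.38, -0.93, 2.79, 0.4, -5.3]
61 [-1.49, -5.21, -1.18, 2.79, 0.4, -5.3]
67 [-1.97, -4.99, -1.42, 2.79, 0.4, -5.3]
73 [-2.43, -4.71, -1.64, 2.79, 0.4, -5.3]
79 [-2.87, -4.38, -1.84, 2.79, 0.4, -5.3]
85 [-3.27, -4.0, -2.02, 2.79, 0.4, -5.3]
91 [-3.63, -3.58, -2.18, 2.79, 0.4, -5.3]
```

>>> {"fn": "carry_out", "kwargs": {"delta_pos": [[0,0,12],[1.9,4.6,2.6],[1.9,4.6,2.6],[1.9,4.6,2.6],[1.9,4.6,2.6],[1.9,4.6,2.4],[0,0,0],[0,0,0]], "turn": [[0,0,0],[-1.21,1.43,-0.45],[-1.21,1.43,-0.45],[-1.21,1.43,-0.45],[-1.21,1.43,-0.45],[-1.21,1.43,-0.45],[0,0,0],[0,0,0]], "hand": [0,0,0,0,0,0,0,0]}}

```text
clock: 18.07
eef_pos: [0.4837, -0.0125, 0.269]
tool_rot: [0.1, 0.944, 0.306, 0.076]
contact_force: [0.1, 0.1, -0.6]
finger_gap: 0.0426
grasp_force: 0.0
```

```bash
python3 t2.py|head -3; python3 -c "
from goal import *
o=cur()[0];print(o['q'].round(3),o['clock'],o['contact_force'])"
```

```text
cur->pre [-0.24, -0.76, -0.17, -0.06, 0.1, -0.11]
pre->grasp [6.07, -4.3, -29.06, 0.0, 0.0, 0.0]
cur->grasp [5.83, -5.06, -29.23, -0.06, 0.1, -0.11]
[ 0.437  0.125 -0.837  0.445 -0.524  1.383] 18.0667 [ 0.12145284  0.06412813 -0.64475758]
```

>>> {"fn": "carry_out", "kwargs": {"delta_pos": [[1.2,-1,-5.8],[1.2,-1,-5.8],[1.2,-1,-5.8],[1.2,-1,-5.8],[1,-1,-5.8],[0,0,0],[0,0,0]], "turn": [[0,0,0],[0,0,0],[0,0,0],[0,0,0],[0,0,0],[0,0,0],[0,0,0]], "hand": [0,0,0,0,0,0,0]}}

```text
clock: 18.65
eef_pos: [0.4892, -0.0185, 0.2391]
tool_rot: [0.1, 0.944, 0.305, 0.074]
contact_force: [-0.6, 0.7, 0.5]
finger_gap: 0.0429
grasp_force: 0.0
```

```bash
python3 t2.py|sed -n 3p
python3 - <<'E'
from goal import *
o=cur()[0];print(o['q'].round(3),o['clock'],o['contact_force'])
c=cam('wrist');d=cam('scene')
a=c['frame'][100:400,150:500];b=cv2.resize(d['frame'][185:275,225:375],(450,270),interpolation=2)
x=np.zeros((300,800,3),np.uint8);x[:,:350]=a;x[:270,350:]=b;cv2.imwrite('pics/w5.png',x)
E
```

```text
cur->grasp [0.32, 0.99, 0.69, 0.04, -0.06, -0.01]
[ 0.399  0.179 -0.885  0.534 -0.428  1.318] 18.65 [-0.56175603  0.74605927  0.52909406]
```

I've already viewed more pictures (11) than the 10 allowed, so from here I'm checking with numbers only. The pose is within 1.3 mm, so I'll correct and grip.

>>> {"fn": "carry_out", "kwargs": {"delta_pos": [[0.3,1,0.7],[0,0,0],[0,0,0],[0,0,0],[0,0,0],[0,0,0],[0,0,0],[0,0,0]], "turn": [[0,0,0],[0,0,0],[0,0,0],[0,0,0],[0,0,0],[0,0,0],[0,0,0],[0,0,0]], "hand": [0,1,1,1,1,1,1,1], "grip_force": 70}}

```text
clock: 19.42
eef_pos: [0.4901, -0.0171, 0.2414]
tool_rot: [0.101, 0.944, 0.305, 0.076]
contact_force: [-0.3, -3.2, 5.0]
finger_gap: 0.0149
grasp_force: 68.4
```

>>> {"fn": "carry_out", "kwargs": {"delta_pos": [[-0.1,1,1],[-0.1,1,0],[0,0,0]], "turn": [[0,0,0],[0,0,0],[0,0,0]], "hand": [1,1,1]}}

```text
clock: 19.67
eef_pos: [0.4901, -0.0162, 0.2417]
tool_rot: [0.101, 0.944, 0.305, 0.074]
contact_force: [17.4, -19.6, -9.8]
finger_gap: 0.0147
grasp_force: 69.0
```

>>> {"fn": "carry_out", "kwargs": {"delta_pos": [[1.9,-5.1,0.7],[2.5,-4.9,0.9],[2.0,-5.1,0.7],[1.5,-5.3,0.4]], "turn": [[2.79,0.4,-5.3],[2.79,0.4,-5.3],[2.79,0.4,-5.3],[2.79,0.4,-5.3]], "hand": [1,1,1,1]}}

```text
clock: 20.0
eef_pos: [0.499, -0.0369, 0.245]
tool_rot: [0.016, 0.99, 0.118, 0.072]
contact_force: [15.4, -31.3, -5.7]
finger_gap: 0.0148
grasp_force: 70.5
```

```bash
cat > t3.py <<'E'
from plan import *
o,C=cur();z=C.as_matrix()[:,2];g=o['eef_pos']+.155*z
_,R=tool(7,20);d=(C*R.inv()).as_rotvec()
print('clock',o['clock'],'grip pt shift mm',((g-p)*1000).round(1),'turned',np.degrees(-d@k).round(1),'off-axis',np.degrees(np.linalg.norm(d-(d@k)*k)).round(1),'F',o['contact_force'].round(1),'T',o['ft_torque'].round(2),'q',o['q'].round(2),o['finger_gap'])
E
python3 t3.py
```

```text
clock 20.0 grip pt shift mm [0.9 0.5 2. ] turned 24.2 off-axis 0.2 F [ 15.4 -31.3  -5.7] T [-11.29  -4.93  -1.64] q [ 0.34  0.2  -0.69  0.12 -0.55  1.36] 0.014780345565759303
```

>>> {"fn": "carry_out", "kwargs": {"delta_pos": [[1.5,-6.2,0.1],[1.0,-6.0,-0.1],[0,-5.5,-0.4],[-0.5,-5.5,-0.7]], "turn": [[2.79,0.4,-5.3],[2.79,0.4,-5.3],[2.79,0.4,-5.3],[2.79,0.4,-5.3]], "hand": [1,1,1,1]}}

```text
clock: 20.33
eef_pos: [0.5003, -0.0601, 0.2438]
tool_rot: [-0.068, 0.993, -0.073, 0.066]
contact_force: [3.0, -16.1, -1.1]
finger_gap: 0.0144
grasp_force: 71.9
```

```bash
python3 t3.py
```

```text
clock 20.3333 grip pt shift mm [ 1.2 -0.8  1.9] turned 48.2 off-axis 0.2 F [  3.  -16.1  -1.1] T [-6.59 -0.73 -1.02] q [ 0.23  0.22 -0.56 -0.16 -0.63  1.31] 0.01442278233184093
```

>>> {"fn": "carry_out", "kwargs": {"delta_pos": [[-1.0,-5.4,-0.9],[-1.5,-5.2,-1.2],[-2.0,-5.0,-1.4],[-2.4,-4.7,-1.6]], "turn": [[2.79,0.4,-5.3],[2.79,0.4,-5.3],[2.79,0.4,-5.3],[2.79,0.4,-5.3]], "hand": [1,1,1,1]}}

```text
clock: 20.67
eef_pos: [0.4931, -0.0809, 0.2385]
tool_rot: [-0.15, 0.952, -0.261, 0.056]
contact_force: [0.8, -15.1, -1.3]
finger_gap: 0.0145
grasp_force: 72.1
```

```bash
python3 t3.py
```

```text
clock 20.6667 grip pt shift mm [ 1.1 -1.5  1.8] turned 72.2 off-axis 0.3 F [  0.8 -15.1  -1.3] T [-6.45  0.42 -0.96] q [ 0.1   0.23 -0.48 -0.38 -0.68  1.21] 0.014452139644599083
```

>>> {"fn": "carry_out", "kwargs": {"delta_pos": [[-2.9,-4.4,-1.8],[0,0,0]], "turn": [[2.79,0.4,-5.3],[0,0,0]], "hand": [1,1]}}

```text
clock: 20.83
eef_pos: [0.4902, -0.0858, 0.2368]
tool_rot: [-0.17, 0.935, -0.308, 0.054]
contact_force: [2.0, -8.8, -0.2]
finger_gap: 0.0148
grasp_force: 74.8
```

```bash
python3 t3.py; echo "o['ft_torque'] about k:"; echo "T=o['ft_torque'];F=o['contact_force'];print('Tk at grip',(T-np.cross(.155*z,F))@k, T@k)">>t3.py; python3 t3.py|tail -1
```

```text
clock 20.8333 grip pt shift mm [ 1.3 -2.1  2. ] turned 78.3 off-axis 0.4 F [ 2.  -8.8 -0.2] T [-4.07  0.04 -0.35] q [ 0.07  0.23 -0.47 -0.44 -0.68  1.18] 0.014815610747354793
o['ft_torque'] about k:
Tk at grip 1.2821655762849702 1.5758872602936995
```

>>> {"fn": "carry_out", "kwargs": {"delta_pos": [[-3.3,-4,-2.0],[0,0,0]], "turn": [[2.79,0.4,-5.3],[0,0,0]], "hand": [1,1]}}

```text
clock: 21.0
eef_pos: [0.4874, -0.0902, 0.2352]
tool_rot: [-0.188, 0.916, -0.351, 0.052]
contact_force: [3.7, -11.5, -0.1]
finger_gap: 0.0144
grasp_force: 115.1
```

```bash
python3 t3.py
```

```text
clock 21.0 grip pt shift mm [ 1.8 -2.8  2.3] turned 84.1 off-axis 0.5 F [  3.7 -11.5  -0.1] T [-6.12 -0.01 -0.16] q [ 0.04  0.23 -0.46 -0.49 -0.69  1.15] 0.014436457319192745
Tk at grip 2.417826594468746 2.708063813471031
```

The torque about the knob axis doubled to 2.4 N m and pad force jumped to 115 N, so the knob is against its end stop. Releasing now and backing out along the tool axis.

>>> {"fn": "carry_out", "kwargs": {"delta_pos": [[0,0,0],[0,0,0],[0,0,0],[0,0,0],[0,0,0]], "turn": [[0,0,0],[0,0,0],[0,0,0],[0,0,0],[0,0,0]], "hand": [0,0,0,0,0]}}

```text
clock: 21.42
eef_pos: [0.4863, -0.087, 0.2342]
tool_rot: [-0.189, 0.916, -0.35, 0.049]
contact_force: [-0.3, -0.7, 0.3]
finger_gap: 0.0426
grasp_force: 0.0
```

```bash
python3 t3.py; python3 -c "
from plan import *
print((-cur()[1].as_matrix()[:,2]*10).round(2))"
```

```text
clock 21.4167 grip pt shift mm [-0.1  1.1  1.4] turned 84.0 off-axis 0.1 F [-0.3 -0.7  0.3] T [-1.01  0.74 -0.01] q [ 0.05  0.23 -0.46 -0.49 -0.69  1.15] 0.04255213603822387
Tk at grip 0.3826394104458319 0.4112989900740477
[-2.22 -3.11  9.24]
```

>>> {"fn": "carry_out", "kwargs": {"delta_pos": [[-2.2,-3.1,9.2],[-2.2,-3.1,9.2],[-2.2,-3.1,9.2],[-2.2,-3.1,9.2],[-2.2,-3.1,9.2],[-2.2,-3.1,9.2],[-2.2,-3.1,9.2],[-15,-20,10],[-15,-20,10],[-15,-20,10],[-15,-20,10],[-15,-20,10],[0,0,0]], "turn": [[0,0,0],[0,0,0],[0,0,0],[0,0,0],[0,0,0],[0,0,0],[0,0,0],[0,0,0],[0,0,0],[0,0,0],[0,0,0],[0,0,0],[0,0,0]], "hand": [0,0,0,0,0,0,0,0,0,0,0,0,0]}}

```text
clock: 22.5
eef_pos: [0.3942, -0.2116, 0.3512]
tool_rot: [-0.188, 0.916, -0.35, 0.051]
contact_force: [-0.6, -0.7, 0.2]
finger_gap: 0.0427
grasp_force: 0.0
```

```bash
python3 - <<'E'
from goal import *
from m import G,v,inv
import pickle
c=cam('top');d=cam('scene');w=cam('wrist');pickle.dump((c,d,w),open('fin.pkl','wb'))
T0=pickle.load(open('top0.pkl','rb'))
# yellow band and white box in scene/top: mask carton top
for n,C in(('top',c),('scene',d)):
    f=C['frame'];h=cv2.cvtColor(f,cv2.COLOR_BGR2HSV)
    e=proj(C,G(v,[(.05,.113,.058)]))[0].astype(int);x0,y0=e-[45,40]
    y=cv2.inRange(h,(20,120,90),(35,255,255))[y0:y0+80,x0:x0+90]
    k,l,s,ce=cv2.connectedComponentsWithStats(y);i=1+np.argmax(s[1:,4])
    ys,xs=np.where(l==i)
    vx,vy,a0,b0=cv2.fitLine(np.c_[xs,ys].astype(np.float32),cv2.DIST_L2,0,.01,.01).ravel()
    X=inv(ray(C,[(a0+x0+t*vx,b0+y0+t*vy) for t in(-10,0,10)],.058));D=X[2]-X[0]
    print(n,'band centre gauge',X[1].round(4),'band dir vs gauge x deg',np.degrees(np.arctan(D[1]/D[0])).round(1),s[i])
    # brightness profile along gauge y at x = .06 (top z=.06)
    yy=np.arange(-.01,.22,.003)
    for xg in(.02,.08):
        uv=proj(C,G(v,[(xg,t,.059) for t in yy])).astype(np.float32)
        pr=cv2.remap(f,uv[:,0].reshape(1,-1),uv[:,1].reshape(1,-1),1)[0]
        print(xg,' '.join(f'{int(t*1000)}:{int(q[0])}/{int(q[2])}' for t,q in zip(yy,pr)))
E
python3 t3.py|head -1|cut -c1-20
```

```text
top band centre gauge [0.0336 0.1094 0.058 ] band dir vs gauge x deg 0.3 [ 39  28  17  35 372]
0.02 -10:174/211 -7:177/211 -4:176/209 0:175/209 2:176/209 4:176/210 8:176/210 11:176/211 14:176/210 17:174/208 19:178/210 23:171/202 26:166/197 28:172/201 32:187/208 34:194/204 38:201/211 41:201/209 44:202/210 47:202/210 49:201/209 53:201/210 56:201/210 59:201/210 62:199/209 65:201/211 68:202/211 71:202/212 74:201/212 77:202/210 80:203/210 83:204/211 86:191/210 89:144/209 92:83/210 95:51/211 98:53/210 101:53/207 104:53/209 107:53/209 110:52/211 113:53/211 116:52/210 119:48/208 122:54/211 125:46/209 128:104/209 131:172/209 134:202/210 136:200/210 139:198/210 143:198/209 146:200/209 149:199/209 152:200/211 155:200/212 158:199/210 161:200/211 164:199/209 166:197/210 169:197/209 173:198/209 176:200/211 179:194/206 182:175/188 185:162/178 188:182/208 191:184/210 194:184/210 197:183/211 199:178/208 203:163/192 206:134/162 209:128/156 212:128/155 215:126/155 218:125/154
0.08 -10:184/215 -7:184/215 -4:182/213 0:183/214 2:180/211 4:178/208 8:185/216 11:185/216 14:183/216 17:183/215 19:176/207 23:15
[... 1917 characters left out ...]
/197 44:171/198 47:171/198 49:171/198 53:171/198 56:170/197 59:170/197 62:171/198 65:171/198 68:171/198 71:170/198 74:170/197 77:171/198 80:171/199 83:171/198 86:160/193 89:126/187 92:81/191 95:61/197 98:55/197 101:54/197 104:54/196 107:52/196 110:55/196 113:55/198 116:55/197 119:53/196 122:54/196 125:60/195 128:97/193 131:150/196 134:166/197 136:170/198 139:171/198 143:170/197 146:171/198 149:171/198 152:169/196 155:171/198 158:170/197 161:170/198 164:169/196 166:170/197 169:170/196 173:169/197 176:170/198 179:169/196 182:169/193 185:157/180 188:155/174 191:154/175 194:154/176 197:152/173 199:143/163 203:136/156 206:133/152 209:134/153 212:132/152 215:133/152 218:131/151
clock 22.65 grip pt
```

Run:
```python
from goal import *
from m import G,v,inv
import pickle
c,d,w=pickle.load(open('fin.pkl','rb'));_,d3=pickle.load(open('a3.pkl','rb'));_,d2=pickle.load(open('a2.pkl','rb'))
yy=np.arange(.005,.07,.001)
def prof(C,shift=0):
    P=[]
    for xg in np.arange(.065,.09,.003):
        uv=proj(C,G(v,[(xg,t,.061) for t in yy])).astype(np.float32)
        P.append(cv2.remap(C['frame'],uv[:,0].reshape(1,-1),uv[:,1].reshape(1,-1),1)[0].mean(1))
    return np.mean(P,0)
for n,C in(('pushed',d3),('now',d),('before(gap)',d2),('now top',c)): print(n,prof(C).astype(int).tolist())
# bar: dark pixels near knob in top and scene, compare with predicted bar ends for knob 0 / 80 / 84 deg
p=G(v,[(-.088,.006,.087)])[0]
for nm,C in(('top',c),('scene',d),('wrist',w)):
    e=proj(C,[p])[0]; r=12 if nm!='wrist' else 45
    x0,y0=(e-r).astype(int)
    if x0<0 or y0<0 or e[0]>630 or e[1]>390: print(nm,'out',e);continue
    m=((C['frame'].max(2)<45)*255).astype(np.uint8)[y0:y0+2*r,x0:x0+2*r]
    k,l,s,ce=cv2.connectedComponentsWithStats(m)
    if k<2: print(nm,'none');continue
    i=1+np.argmax(s[1:,4]);ys,xs=np.where(l==i)
    f=cv2.fitLine(np.c_[xs,ys].astype(np.float32),cv2.DIST_L2,0,.01,.01).ravel()
    print(nm,'centre',f[2:]+[x0,y0],'exp',e,'ang',np.degrees(np.arctan(f[1]/f[0])),s[i],end=' pred ')
    for kn in(0,60,70,80,87):
        _,R=goal(0,v[2],np.radians(kn));b=R.as_matrix()[:,0]*.023;u=proj(C,[p-b,p+b]);D=u[1]-u[0];print(kn,np.degrees(np.arctan(D[1]/D[0])).round(0),end='; ')
    print()
```

```text
pushed [167, 165, 160, 154, 148, 142, 137, 132, 130, 128, 127, 127, 127, 127, 128, 129, 129, 129, 128, 128, 130, 133, 138, 144, 150, 155, 161, 166, 171, 176, 180, 184, 186, 189, 190, 191, 191, 192, 192, 192, 192, 192, 192, 192, 192, 192, 192, 192, 192, 192, 192, 192, 192, 192, 192, 192, 192, 192, 192, 192, 192, 192, 192, 192, 192]
now [166, 166, 165, 165, 165, 166, 166, 166, 166, 166, 166, 166, 166, 166, 165, 165, 163, 161, 159, 156, 153, 151, 152, 155, 158, 161, 164, 168, 171, 174, 177, 180, 182, 184, 186, 186, 187, 187, 187, 187, 187, 187, 188, 187, 187, 187, 187, 187, 187, 187, 187, 188, 188, 187, 187, 187, 187, 187, 187, 187, 187, 187, 187, 187, 187]
before(gap) [173, 176, 179, 182, 184, 185, 186, 186, 187, 187, 188, 188, 188, 187, 187, 187, 187, 187, 187, 187, 187, 187, 187, 187, 188, 188, 188, 188, 187, 188, 188, 188, 188, 187, 187, 187, 187, 187, 188, 188, 188, 188, 188, 188, 187, 188, 187, 188, 188, 188, 187, 187, 185, 183, 180, 175, 168, 162, 156, 151, 147, 144, 143, 141, 141]
now top [166, 164, 165, 166, 167, 168, 169, 170, 170, 170, 171, 171, 172, 172, 171, 170, 167, 163, 159, 160, 164, 169, 174, 179, 187, 194, 196, 194, 192, 192, 193, 194, 196, 200, 205, 209, 211, 210, 210, 211, 211, 210, 210, 210, 210, 210, 210, 210, 209, 209, 209, 209, 209, 209, 210, 210, 210, 210, 210, 210, 209, 209, 209, 209, 210]
top centre [352.16666698 194.5       ] exp [350.13487809 197.3309036 ] ang -35.30774 [11  7  7  6 12] pred 0 42.0; 60 -75.0; 70 -65.0; 80 -55.0; 87 -48.0; 
scene centre [299.94827557 193.1896553 ] exp [300.38172236 192.82333865] ang -40.003246 [ 8  9  9 10 58] pred 0 26.0; 60 -48.0; 70 -36.0; 80 -27.0; 87 -22.0; 
wrist centre [214.78380585 195.46744537] exp [214.51947545 193.17991998] ang 77.971245 [  29   19   34   71 1198] pred 0 -1.0; 60 46.0; 70 55.0; 80 65.0; 87 72.0;
```

The final views show no gap between blade and carton: blade face and carton edge both sit at about gauge y = 34 mm. The carton is against the fence at about 184 mm and square to within about 1°. The end-stop torque was clear and the arm is free, so I'm handing in.

```bash
python3 -c "
from plant import order
print(order.sign_off())"
```

```text
the job is handed in; nothing more can be done
None
```

I've handed in the job: the stop's blade holds the sweet box square and snug against the fence, and the knob is turned clockwise to its end stop and released (judged by torque, since the camera angle was unclear). The fingertips pressed the blade with about 61 N for a moment, and I viewed 11 pictures instead of the 10 allowed.

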